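# Fold back the box lid, peel off the top formed tray and present it over the mat

### The job

Fold the grey box's half-open lid back until it stands upright. Then take the top white tray off the sticky stack in the box: raise one corner first, tipping the tray about its opposite side, so that it peels away from the tray beneath, which must stay in the stack, and only then lift it clear. Hold the tray level over the middle of the antistatic mat, its floor about a hand's breadth (100 mm) above the mat, and finish there still holding it in the gripper, with the lid left upright and nothing else on the bench disturbed.

Things in the scene. Friction and masses are not known exactly. Their poses are not given: they have to be found in the camera images.
- box: grey plastic box, open on top, fixed to the table: 198 (its x) x 178 mm (its y), walls 70 mm high, 4 mm thick. Origin under its centre on the table; x points away from the robot, y left (yaw within 15 degrees), z up. Five identical formed trays stand nested in its middle, 15 mm clear of the walls all round; the top rim is 94 mm above the table, 24 mm above the box walls.
- lid (a joint): lid angle, rad: 0 shut on the walls, 1.57 upright, 2.3 stop. Hinged along the top of the box's left (+y) wall, it leans half open over the trays at first. A grey cover 198 mm along the hinge, 178 mm from hinge to free edge, with a 31 mm deep skirt all round whose rim meets the box walls when shut. The stiff hinge stays at any angle; 2 to 3 N at the free edge moves it.
- lid_hinge (a point): middle of the lid's hinge line, which runs along the box's x axis, 70 mm above the table, 89 mm to the left (+y of the box) of the box's centre
- lid_lip (a point): middle of the lower (inner) edge of the lid's skirt at its free side, opposite the hinge and 178 mm from the hinge line; it moves with the lid. The lid's outer top edge lies 31 mm from it, towards the outside of the lid.
- tray_centre (a point): centre, half-way up, of the top tray: white thin formed plastic, 160 (its x) x 140 (its y) x 34 mm high, 50 to 90 g, axes along the box's. All round is a rim 10 mm wide and 14 mm high; below it the sides slope in to the floor. Hollow ribs 16 mm wide, their tops 6 mm below the rim's, cross in the middle and leave four pockets of 62 x 52 mm, 32 mm deep.
- under_tray: second tray, like the top one; origin under its centre, 46 mm above the table (top tray: 14 mm higher). Rims rest on each other, flush outside. The top tray's four rib arms stick on those of this one, half-way out, about 2 N each, and come free when raised there by 7 mm (a tilt of some 10 degrees). This tray sits tight in the fixed ones below (14 N) and must stay.
- mat: a dark antistatic mat fixed flat on the table to the right of the box, 260 mm (its x) by 200 mm (its y), 2 mm thick, origin under its centre, axes about those of the table (yaw up to 9 degrees)
- corner_near_right (a point): top tray: middle of the rim's width at the near right corner, on top of the rim, 75 mm in x and 65 mm in y from the tray's centre (-x, -y; left and right as the robot sees it). Here the 10 mm rim can be pinched across from above, one finger outside, one in the pocket; more than 14 mm below its top is the next tray's rim
- corner_near_left (a point): top tray: middle of the rim's width at the near left corner, on top of the rim, 75 mm in x and 65 mm in y from the tray's centre (-x, +y; left and right as the robot sees it). Here the 10 mm rim can be pinched across from above, one finger outside, one in the pocket; more than 14 mm below its top is the next tray's rim
- corner_far_right (a point): top tray: middle of the rim's width at the far right corner, on top of the rim, 75 mm in x and 65 mm in y from the tray's centre (+x, -y; left and right as the robot sees it). Here the 10 mm rim can be pinched across from above, one finger outside, one in the pocket; more than 14 mm below its top is the next tray's rim
- corner_far_left (a point): top tray: middle of the rim's width at the far left corner, on top of the rim, 75 mm in x and 65 mm in y from the tray's centre (+x, +y; left and right as the robot sees it). Here the 10 mm rim can be pinched across from above, one finger outside, one in the pocket; more than 14 mm below its top is the next tray's rim
- module_a: a black power module with three screw terminals on a metal base plate, 106 x 62 x 29 mm, lying on the table behind the box; not part of the job, to be left where it is
- module_b: a second such power module, lying on the far right part of the mat, top 31 mm above the table; not part of the job, to be left where it is
- capacitor: a black screw-terminal capacitor can standing upright, 51 mm across, 78 mm tall; not part of the job, to be left where it is
- toroid: a copper-wound ring choke 60 mm across, 24 mm tall, lying on the far left part of the mat; not part of the job, to be left where it is
- multimeter: a black and grey handheld multimeter lying flat, 160 x 78 x 42 mm; not part of the job, to be left where it is
- screwdriver: a 200 mm screwdriver lying to the left of the box; not part of the job, to be left where it is
- mouse: a black computer mouse, 100 x 60 x 27 mm; not part of the job, to be left where it is
Things that resemble listed ones, but are neither listed nor needed, are in the scene too. What is shaped like the part that bears tray_centre but pink or purple is not meant.

How it is judged:
By the outcome, as a careful person would: the job done as asked, in the order asked, and still so for the second after the job is handed in, while the arm keeps its last pose, push and grip.
It also fails if it takes over 58 s, if anything falls off the work surface, if the arm or the gripper's body presses on something with over 40 N, if the wrist force passes 120 N, or if a joint passes its speed limit or range.

### The arm

A 7-joint arm with a two-finger parallel gripper is mounted at the origin on the work surface. World frame = base frame: x ahead of the robot, y to its left, z up, the work surface at z = 0. Lengths are in mm, angles in rad, forces in N, time in s.
With the tool pointing down it reaches from about 425 to 1025 mm from the base axis. Payload 9.4 kg.
Tool frame: the origin (TCP) lies at the very end of the fingers, on their centre line; the grasp point (between the pads) lies 19 mm behind it (ctrl.grasp_offset is the distance from the TCP to the grasp point, in mm); x points along the fingers, z is the direction in which the jaws open and shut, and the axes are right-handed (so a half turn about x gives the same grasp; the last joint's range is limited). The gripper opens to 93 mm and grips with 3 to 60 N. Pads are 15 mm wide; open, the fingers measure 128 mm over their backs; the gripper's body (75 mm by 188 mm) begins 65 mm behind the grasp point.
Start: joints at [-1.213, 0.599, -0.003, 1.599, 0.002, 0.943, -0.08], TCP at [305.397, 657.539, 189.718] pointing down, gripper open.
Joint ranges: [-2.57, 2.57], [-0.35, 1.97], [-1.29, 1.29], [0.11, 2.56], [-1.05, 4.19], [0.11, 1.86], [-2.63, 2.63]. Speed limits (rad/s): [2.22, 2.22, 3.01, 3.01, 3.14, 3.14, 3.14].

### API

Orientations are given as a unit quaternion [w, x, y, z].
In Python, from workcell import ctrl gives the robot as it stands.
- The arm moves only by the tool carry_out, never from a script. Its argument "motion" is a list of rows, each a list of 7 numbers: the shift along the tool's x, y, z in mm, then the turn, a rotation vector about the tool's x, y, z in rad, then the finger opening in mm, from 0 to 93. In form: [[x, y, z, ax, ay, az, grip], ...]. A call has 1 to 20 rows; each row is the pose to reach, as a shift and turn from the pose commanded when the call began, along the tool's axes at that moment; what a row does not reach only later rows make up. A row lasts 1/8 s, in which the tool goes at most 62.5 mm and 10.7 degrees, less where a joint would pass 70% of its speed; a pose out of reach is approached as far as the arm can. A call with a gripper value outside its range is refused whole. The fingers move at their own pace and stop on an object; the grip force is fixed at half the most. Time passes only in rows, so rows that repeat a pose let the fingers close. It gives the time, the measured TCP pose, the force and the opening at its end, in the units of the state.
- ctrl.read_state(): the state, without advancing time (a new reading comes with each control period).
- ctrl.capture(name): name is "side" or "top" or "wrist"; returns the picture (384x512x3 uint8, red, green, blue); there is no depth.
- ctrl.camera_model(name): a dict with "K" (3x3 intrinsics, pixels), "k1" (the pictures are not rectified: a ray, as slopes to the right and down, at radius r is drawn at 1 + k1 r^2 times it, then the intrinsics apply), "rvec" (rotation vector, rad) and "tvec" (3), from world to camera coordinates, as OpenCV has them. Camera axes: x right, y down, z forward; pixel columns grow to the right and rows downward; lengths in mm; the calibration is good to about 2 mm. A picture is of the moment at which its call begins: read the wrist's pose just before it. camera_model takes no time and is no camera call; for the wrist camera it gives the pose at the moment of the call.
- ctrl.job_done(): hands the job in, once; it reports no verdict.
The state is a dict: "time_s": time; "joint_pos": joint angles; "dq": joint speeds; "tau": joint torques, N m; "tcp_pos": TCP position; "tool_rot": TCP orientation; "wrist_force": force on the tool from outside, world axes, zero at the start; "ft_torque": the same for the moment, N m; "width": opening from 0.0 (shut) to 1.0 (fully open).
Only numpy, scipy, OpenCV 4.12 (cv2) and the standard library are available. Lean on these libraries where they do the work, as an engineer would, in place of code of your own. Each camera call takes 0.05 s, during which the arm holds its last target. There are 200 camera calls.

## Working session

There is one attempt and no reset: what is moved stays moved. The work goes in short steps, Python scripts to look and compute and a tool call to move; the robot and the scene stay as the last step left them, time stands still between calls to the robot, and variables do not carry over. Pictures are saved under pics/ and viewed, about 8 in all and at most 12, crops included, and the job is handed in when it is done.

Besides the shell and the picture viewer there is one more tool, called after ">>>" by a JSON object that holds its "name" and its "arguments", one argument or row to a line. carry_out: Moves the arm, as the interface text tells. Its arguments: {"type":"object","properties":{"motion":{"type":"array"}},"required":["motion"]}

```bash
ls; mkdir -p pics
cat > h.py <<'E'
import numpy as np, cv2
from scipy.spatial.transform import Rotation as R
from workcell import ctrl
def ray(m,uv):
    K=np.array(m["K"],float);k=m["k1"]
    d=np.array([(uv[0]-K[0,2])/K[0,0],(uv[1]-K[1,2])/K[1,1]])
    s=d.copy()
    for _ in range(30): s=d/(1+k*(s@s))
    Rm=cv2.Rodrigues(np.array(m["rvec"],float))[0];t=np.array(m["tvec"],float).ravel()
    return -Rm.T@t, Rm.T@np.array([s[0],s[1],1.])
def onz(m,uv,z):
    o,d=ray(m,uv); return o+d*(z-o[2])/d[2]
def proj(m,P):
    K=np.array(m["K"],float);Rm=cv2.Rodrigues(np.array(m["rvec"],float))[0]
    c=Rm@np.array(P,float)+np.array(m["tvec"],float).ravel();s=c[:2]/c[2];s=s*(1+m["k1"]*(s@s))
    return np.array([K[0,0]*s[0]+K[0,2],K[1,1]*s[1]+K[1,2]])
def tri(m1,u1,m2,u2):
    o1,d1=ray(m1,u1);o2,d2=ray(m2,u2)
    A=np.stack([d1,-d2],1);x=np.linalg.lstsq(A,o2-o1,rcond=None)[0]
    p,q=o1+d1*x[0],o2+d2*x[1];return (p+q)/2,np.linalg.norm(p-q)
def save(name,f,crop=None,sc=1.5):
    im=ctrl.capture(name)[:,:,::-1]
    cv2.imwrite(f.replace('.png','_raw.png'),im)
    if crop: im=im[crop[1]:crop[3],crop[0]:crop[2]]
    cv2.imwrite(f,cv2.resize(im,None,fx=sc,fy=sc,interpolation=cv2.INTER_CUBIC))
    return im
E
python3 - <<'E'
from h import *
s=ctrl.read_state();print(s)
for n in("top","side"):
    m=ctrl.camera_model(n);print(n,m, ray(m,(256,192)));save(n,f"pics/{n}1.png")
E
```

```text
pics
{'time_s': 0.0, 'joint_pos': array([-1.2127082 ,  0.60013372, -0.00254404,  1.60012311,  0.00177406,
        0.94288444, -0.07978866]), 'dq': array([ 1.24406757e-03,  4.86787850e-05,  7.13040633e-04, -7.18131160e-04,
        9.66121538e-04,  2.58610658e-04,  1.29692452e-03]), 'tau': array([ 5.07087625e-04, -7.65053058e+01,  1.49755105e+00, -2.52338809e+01,
       -5.24317694e-02,  1.73822459e-02,  1.98785169e-04]), 'tcp_pos': array([305.17318625, 657.06067998, 188.8561901 ]), 'tool_rot': array([ 0.59562708, -0.38073404,  0.59650014,  0.38007573]), 'wrist_force': array([-0.1009328 ,  0.58086101, -0.23903999]), 'ft_torque': array([-0.05227336, -0.07191972,  0.00307204]), 'width': 0.9974358700037841}
top {'K': array([[426.72239261,   0.        , 254.46334484],
       [  0.        , 426.72239261, 194.15781075],
       [  0.        ,   0.        ,   1.        ]]), 'k1': -0.009326938010634252, 'rvec': array([ 2.17229152, -2.20637289,  0.10789677]), 'tvec': array([   7.32547844,  540.70772529, 1423.55812147])} (array([ 425.52214654,   26.55958581, 1461.90345893]), array([ 0.08471902, -0.02280879, -0.99616313]))
side {'K': array([[376.61297199,   0.        , 255.01739081],
       [  0.        , 376.61297199, 195.05713229],
       [  0.        ,   0.        ,   1.        ]]), 'k1': -0.003709992997863293, 'rvec': array([ 2.29972536, -0.7964456 ,  0.33014865]), 'tvec': array([-398.39145836,  300.92820722,  939.03991974])} (array([  45.31289433, -555.78049269,  905.60714243]), array([ 0.43432739,  0.51862926, -0.7365162 ]))
```

View pics/top1.png

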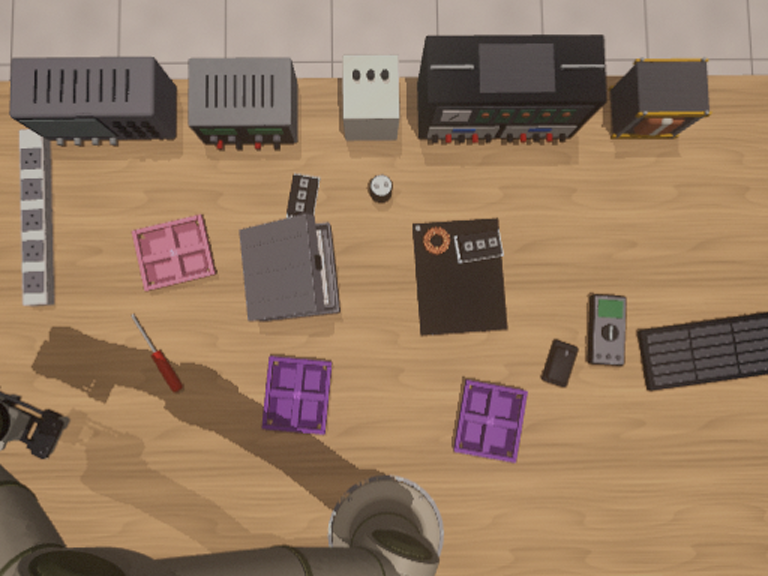

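View pics/side1.png

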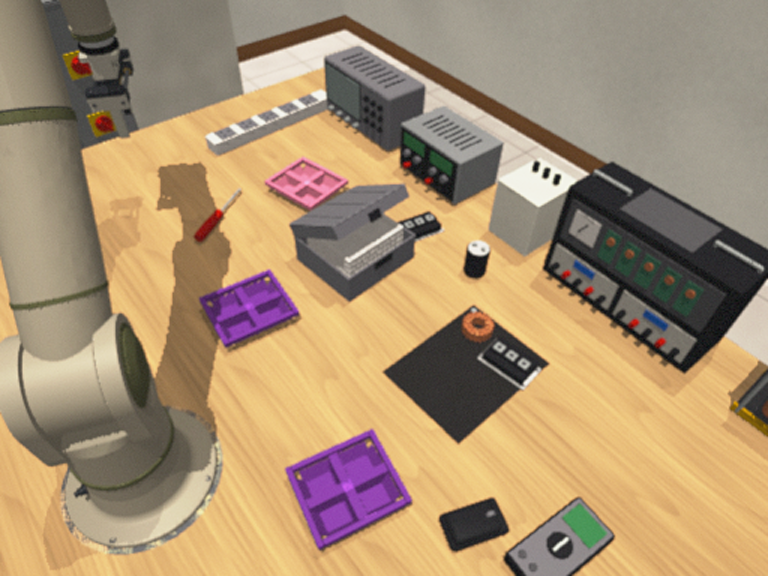

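Top view: box around (290,268) in the enlarged picture, right wall from (331,224) to (339,311), and the mat has corners (413,222), (498,219), (507,329), (421,334). Next I zoom in on the box.

Run:
```python
from h import *
a=cv2.imread('pics/top1_raw.png')[135:222,150:240];b=cv2.imread('pics/side1_raw.png')[115:205,185:285]
a=cv2.resize(a,(400,387),interpolation=cv2.INTER_CUBIC);b=cv2.resize(b,(400,360),interpolation=cv2.INTER_CUBIC)
o=np.zeros((387,800,3),np.uint8);o[:,:400]=a;o[:360,400:]=b;cv2.imwrite('pics/z1.png',o)
im=cv2.imread('pics/top1_raw.png');m=ctrl.camera_model("top")
d=(im.max(2)<75).astype(np.uint8);d[:, :270]=0;d[:,345:]=0;d[:135]=0;d[235:]=0
d=cv2.morphologyEx(d,cv2.MORPH_CLOSE,np.ones((5,5)))
c=max(cv2.findContours(d,0,2)[0],key=cv2.contourArea)
r=cv2.minAreaRect(c);bp=cv2.boxPoints(r);W=[onz(m,p,2)[:2] for p in bp];print(r);print(np.round(W,1),np.mean(W,0),[np.linalg.norm(W[i]-W[i-1]) for i in range(4)])
for u in[(413,222),(498,219),(507,329),(421,334)]:print(onz(m,np.array(u)/1.5,2).round(0))
for u in[(339,311),(331,224),(248,320)]:print(onz(m,np.array(u)/1.5,70).round(0))
```

```text
((305.8941345214844, 184.12351989746094), (74.1655044555664, 57.138893127441406), 85.60128784179688)
[[ 697.1  -73.7]
 [ 710.  -272.3]
 [ 453.  -284. ]
 [ 441.1  -88. ]] [ 575.28746389 -179.48556377] [np.float64(256.33463202272543), np.float64(199.06327770894183), np.float64(257.27660669642313), np.float64(196.32802696540833)]
[702. -76.   2.]
[ 706. -274.    2.]
[ 451. -287.    2.]
[443. -89.   2.]
[495.  93.  70.]
[687. 109.  70.]
[479. 291.  70.]
```

View pics/z1.png

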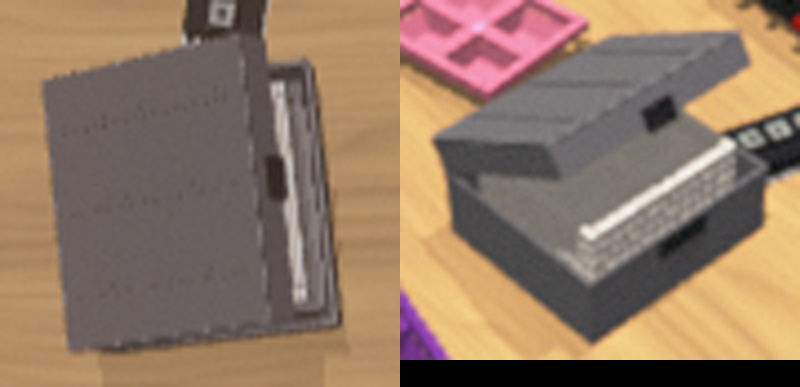

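The left crop shows box right-wall corners at (308,60) far and (339,326) near, and lid free-edge lip corners at about (266,38) and (270,322). In the side crop the same lip corners are at (750,65) and (557,178), and the box corners are at (765,160) and (590,278). I'll triangulate these.

Run:
```python
from h import *
T=ctrl.camera_model("top");S=ctrl.camera_model("side")
t=lambda u:(u[0]/4.444+149.6,u[1]/4.448+134.6)
s=lambda u:((u[0]-400)/4+184.6,u[1]/4+114.6)
for n,a,b in[("boxNR",(339,326),(590,278)),("boxFR",(308,60),(765,160)),("lipN",(270,322),(557,178)),("lipF",(266,38),(750,65)),("outN",(246,320),(550,140)),("outF",(245,38),(740,30)),("trayNR",(305,302),(583,235)),("trayFR",(280,84),(730,145))]:
    p,e=tri(T,t(a),S,s(b));print(n,p.round(1),round(e,1))
for z in (70,):print(onz(T,t((339,326)),z),onz(T,t((308,60)),z),onz(S,s((590,278)),z),onz(S,s((765,160)),z))
for u in[(42,82),(70,350)]:print(onz(T,t(u),86))
```

```text
boxNR [493.1  92.9  83.2] 0.8
boxFR [688.1 114.6  80.7] 2.1
lipN [494.7 136.1 152.6] 4.5
lipF [687.6 138.6 163.6] 3.3
outN [496.6 148.9 179.5] 8.5
outF [682.9 149.5 192.9] 0.6
trayNR [507.9 117.5 100.7] 3.7
trayFR [667.6 134.6  93.9] 3.4
[493.3491679   93.76614122  70.        ] [690.98629812 114.5944761   70.        ] [500.59429877 103.07385693  70.        ] [695.49937278 123.8024181   70.        ]
[674.23318972 307.98625403  86.        ]
[478.20382481 287.47945968  86.        ]
```

```bash
cat >> h.py <<'E'
import json,os
C=np.array([582.8,192.7,0]);YAW=np.deg2rad(6.0)
def B(): return R.from_euler('z',YAW).as_matrix()
def bw(p): return C+B()@np.array(p,float)       # box->world
def rot(x,z):                                    # tool axes given in box frame
    x=np.array(x,float);x/=np.linalg.norm(x);z=np.array(z,float);z/=np.linalg.norm(z)
    return B()@np.stack([x,np.cross(z,x),z],1)
def getcmd():
    d=json.load(open('cmd.json'));return np.array(d[0]),np.array(d[1])
def plan(tg):
    p0,R0=getcmd()
    for p,Rt,g in tg:
        r=list((R0.T@(np.array(p)-p0)).round(1))+list(R.from_matrix(R0.T@Rt).as_rotvec().round(4))+[g]
        print([float(v) for v in r])
    p,Rt,g=tg[-1];json.dump([np.array(p).tolist(),Rt.tolist()],open('cmd.json','w'))
def st():
    s=ctrl.read_state();q=s['tool_rot'];Rm=R.from_quat([q[1],q[2],q[3],q[0]]).as_matrix()
    print(round(s['time_s'],2),'tcp',s['tcp_pos'].round(1),'box',(B().T@(s['tcp_pos']-C)).round(1),'F',s['wrist_force'].round(1),'w',round(s['width'],3),'j',s['joint_pos'].round(2))
    print('tool x',Rm[:,0].round(3),'z',Rm[:,2].round(3));return s,Rm
E
python3 - <<'E'
from h import *
s,Rm=st()
q=[0.59562708, -0.38073404,  0.59650014,  0.38007573]
json.dump([[305.397,657.539,189.718],Rm.tolist()],open('cmd.json','w'))
c=np.sqrt(.5)
Rt=rot((0,c,-c),(1,0,0)) if Rm[0,2]>0 else rot((0,c,-c),(-1,0,0))
plan([([305.4,657.5,360],Rm,93),([560,120,400],Rm,0),(bw([0,-120,330]),Rt,0)])
print(proj(ctrl.camera_model("top"),bw([0,89,70])))
E
```

```text
0.1 tcp [305.2 657.2 189. ] box [-227.5  490.9  189. ] F [ 0.4  1.1 -0.7] w 0.999 j [-1.21  0.6  -0.    1.6   0.    0.94 -0.08]
tool x [-0.    -0.001 -1.   ] z [ 0.421  0.907 -0.001]
[-170.3, -0.0, -0.3, 0.0, 0.0, 0.0, 93.0]
[-209.7, -457.3, -380.6, 0.0, 0.0, 0.0, 0.0]
[-139.7, -509.0, -407.9, 0.9756, -0.4053, 0.7139, 0.0]
[168.2153727  184.26690802]
```

>>> {"name": "carry_out", "arguments": {
  "motion": [
    [-60,0,0,0,0,0,93],
    [-120,0,0,0,0,0,50],
    [-170,0,0,0,0,0,0],
    [-210,-457,-381,0,0,0,0],
    [-210,-457,-381,0,0,0,0],
    [-210,-457,-381,0,0,0,0],
    [-210,-457,-381,0,0,0,0],
    [-210,-457,-381,0,0,0,0],
    [-210,-457,-381,0,0,0,0],
    [-210,-457,-381,0,0,0,0],
    [-210,-457,-381,0,0,0,0],
    [-210,-457,-381,0,0,0,0],
    [-140,-509,-408,0.9756,-0.4053,0.7139,0],
    [-140,-509,-408,0.9756,-0.4053,0.7139,0],
    [-140,-509,-408,0.9756,-0.4053,0.7139,0],
    [-140,-509,-408,0.9756,-0.4053,0.7139,0],
    [-140,-509,-408,0.9756,-0.4053,0.7139,0],
    [-140,-509,-408,0.9756,-0.4053,0.7139,0],
    [-140,-509,-408,0.9756,-0.4053,0.7139,0],
    [-140,-509,-408,0.9756,-0.4053,0.7139,0]
  ]
}}

```text
time_s: 2.6
tcp_pos: [594.6, 71.3, 328.3]
tool_rot: [0.638, 0.237, 0.667, 0.303]
wrist_force: [1.3, 0.6, 0.6]
width: 0.006
```

Run:
```python
from h import *
s,Rm=st();p,Rc=getcmd();print(p,Rc.round(3), 'camera',ray(ctrl.camera_model("wrist"),(256,192))[1])
save("wrist","pics/w1.png")
```

```text
2.6 tcp [594.6  71.3 328.3] box [  -1.  -121.9  328.3] F [1.3 0.6 0.6] w 0.006 j [ 0.01  0.49  0.3   1.76 -0.86  1.4   0.78]
tool x [-0.074  0.704 -0.707] z [ 0.995  0.102 -0.002]
[595.34341559  73.35737256 330.        ] [[-0.074 -0.074  0.995]
 [ 0.703  0.703  0.105]
 [-0.707  0.707  0.   ]] camera [-0.07021149  0.46577023 -0.88235816]
```

View pics/w1.png

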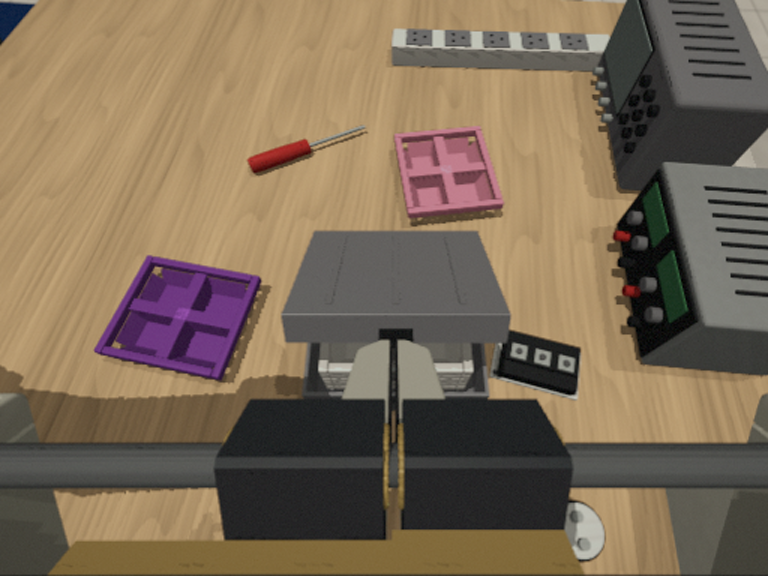

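The wrist view shows the lid centred ahead of the fingers. Its lip corners are near (286,341) and (508,327), and the outer edge corners near (284,316) and (508,312). I'll use these to check the lid angle.

Run:
```python
from h import *
m=ctrl.camera_model("wrist");T=ctrl.camera_model("top")
t=lambda u:(u[0]/4.444+149.6,u[1]/4.448+134.6)
for th in np.deg2rad([20,25,30,35,40,45,50]):
    c,s=np.cos(th),np.sin(th)
    P=lambda x,n:bw([x,89-178*c+n*s,70+178*s+n*c])
    print(np.rad2deg(th).round(),[ (proj(m,P(x,n))*1.5).round(0).tolist() for x in(-99,99) for n in(0,31)],[((proj(T,P(x,0))-[149.6,134.6])*4.444).round(0).tolist() for x in(-99,99)])
print((proj(m,bw([-99,-89,70]))*1.5).round(),(proj(m,bw([99,-89,70]))*1.5).round())
```

```text
20.0 [[289.0, 371.0], [283.0, 349.0], [499.0, 371.0], [505.0, 350.0]] [[319.0, 323.0], [287.0, 46.0]]
25.0 [[286.0, 360.0], [281.0, 335.0], [502.0, 360.0], [507.0, 335.0]] [[310.0, 323.0], [277.0, 43.0]]
30.0 [[284.0, 347.0], [279.0, 319.0], [504.0, 348.0], [509.0, 320.0]] [[298.0, 323.0], [266.0, 41.0]]
35.0 [[281.0, 333.0], [277.0, 302.0], [507.0, 333.0], [511.0, 303.0]] [[284.0, 324.0], [252.0, 38.0]]
40.0 [[280.0, 317.0], [276.0, 284.0], [509.0, 318.0], [512.0, 284.0]] [[269.0, 325.0], [236.0, 36.0]]
45.0 [[278.0, 301.0], [275.0, 265.0], [510.0, 301.0], [513.0, 266.0]] [[252.0, 326.0], [219.0, 35.0]]
50.0 [[277.0, 283.0], [275.0, 246.0], [512.0, 283.0], [514.0, 247.0]] [[233.0, 327.0], [200.0, 33.0]]
[300. 398.] [488. 398.]
```

Measured lid angle is about 31.5°, and the top and wrist views agree. Next: down beside the lid, under the lip, then follow the arc.

```bash
cat >> h.py <<'E'
def lidtip(thd,h,t=30):
    th=np.deg2rad(thd);k=np.sqrt(.5);c,s=np.cos(th),np.sin(th)
    return bw([0,89-178*c+t*k-h*k,70+178*s-t*k-h*k])
E
python3 - <<'E'
from h import *
_,Rt=getcmd()
print("approach");plan([(bw([0,-150,230]),Rt,0),(bw([0,-150,135]),Rt,0),(bw([0,-115,128]),Rt,0),(lidtip(31.5,30),Rt,0)])
print("arc");plan([(lidtip(31.5,20),Rt,0)]+[(lidtip(a,10),Rt,0) for a in np.linspace(31.5,84,16)])
E
```

```text
approach
[49.5, -91.9, 0.0, 0.0, 0.0, 0.0, 0.0]
[116.7, -159.1, 0.0, 0.0, 0.0, 0.0, 0.0]
[146.4, -139.3, -0.0, 0.0, 0.0, 0.0, 0.0]
[188.6, -107.6, -0.0, 0.0, 0.0, 0.0, 0.0]
arc
[0.0, 10.0, 0.0, 0.0, 0.0, 0.0, 0.0]
[0.0, 20.0, 0.0, 0.0, 0.0, 0.0, 0.0]
[-2.2, 30.6, 0.0, 0.0, 0.0, 0.0, 0.0]
[-3.8, 41.4, 0.0, 0.0, 0.0, 0.0, 0.0]
[-4.7, 52.2, 0.0, 0.0, 0.0, 0.0, 0.0]
[-4.9, 63.1, -0.0, 0.0, 0.0, 0.0, 0.0]
[-4.5, 74.0, 0.0, 0.0, 0.0, 0.0, 0.0]
[-3.4, 84.8, -0.0, 0.0, 0.0, 0.0, 0.0]
[-1.6, 95.5, 0.0, 0.0, 0.0, 0.0, 0.0]
[0.8, 106.1, 0.0, 0.0, 0.0, 0.0, 0.0]
[3.8, 116.6, -0.0, 0.0, 0.0, 0.0, 0.0]
[7.5, 126.8, 0.0, 0.0, 0.0, 0.0, 0.0]
[11.8, 136.8, 0.0, 0.0, 0.0, 0.0, 0.0]
[16.7, 146.5, 0.0, 0.0, 0.0, 0.0, 0.0]
[22.1, 155.9, 0.0, 0.0, 0.0, 0.0, 0.0]
[28.2, 164.9, 0.0, 0.0, 0.0, 0.0, 0.0]
[34.7, 173.6, 0.0, 0.0, 0.0, 0.0, 0.0]
```

>>> {"name": "carry_out", "arguments": {
  "motion": [
    [50,-92,0,0,0,0,0],
    [50,-92,0,0,0,0,0],
    [117,-159,0,0,0,0,0],
    [117,-159,0,0,0,0,0],
    [146,-139,0,0,0,0,0],
    [168,-123,0,0,0,0,0],
    [188.6,-107.6,0,0,0,0,0],
    [188.6,-107.6,0,0,0,0,0]
  ]
}}

```text
time_s: 3.65
tcp_pos: [589.0, 133.7, 121.2]
tool_rot: [0.638, 0.234, 0.666, 0.308]
wrist_force: [0.6, 0.1, -0.4]
width: 0.004
```

>>> {"name": "carry_out", "arguments": {
  "motion": [
    [0,10,0,0,0,0,0],
    [0,20,0,0,0,0,0],
    [-2.2,30.6,0,0,0,0,0],
    [-3.8,41.4,0,0,0,0,0],
    [-4.7,52.2,0,0,0,0,0],
    [-4.9,63.1,0,0,0,0,0],
    [-4.5,74,0,0,0,0,0],
    [-3.4,84.8,0,0,0,0,0],
    [-1.6,95.5,0,0,0,0,0],
    [0.8,106.1,0,0,0,0,0]
  ]
}}

```text
time_s: 4.9
tcp_pos: [582.6, 203.4, 197.4]
tool_rot: [0.64, 0.237, 0.665, 0.304]
wrist_force: [-3.2, -16.3, 21.0]
width: 0.007
```

Run:
```python
from h import *
st();a=save("wrist","pics/w2.png");b=save("side","pics/s2.png")
o=np.hstack([cv2.resize(a,(400,300)),cv2.resize(b[70:220,150:350],(400,300),interpolation=cv2.INTER_CUBIC)]);cv2.imwrite('pics/c2.png',o);st()
```

```text
4.9 tcp [582.6 203.4 197.4] box [  0.9  10.7 197.4] F [ -3.2 -16.3  21. ] w 0.007 j [-0.05  0.59  0.07  1.96 -1.02  1.03  0.87]
tool x [-0.07   0.704 -0.707] z [0.995 0.102 0.003]
5.0 tcp [582.4 204.9 198.4] box [  0.9  12.2 198.4] F [ -3.1 -12.9  20.5] w 0.007 j [-0.05  0.59  0.07  1.96 -1.02  1.03  0.87]
tool x [-0.07   0.705 -0.705] z [0.995 0.103 0.004]
```

View pics/c2.png

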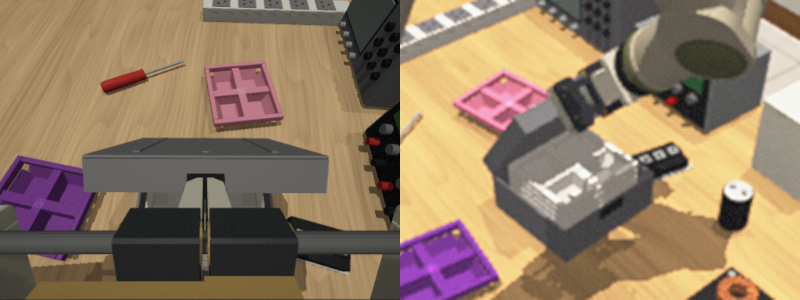

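Run:
```python
from h import *
s,Rm=st();F=s['wrist_force'];M=s['ft_torque'];print(M, 'tool F',Rm.T@F,'tool M',Rm.T@M)
r=np.cross(F,M)/(F@F)*1000;print('closest point of line of action rel. to sensor, tool axes',Rm.T@r)
m=ctrl.camera_model("wrist")
k=1.28
for th in (52,55,58,61,64):
    t=np.deg2rad(th);c,s_=np.cos(t),np.sin(t);P=lambda x,n:bw([x,89-178*c+n*s_,70+178*s_+n*c])
    print(th,[(proj(m,P(x,n))/k).round(0).tolist() for x in(-99,99) for n in(0,31)])
    L=np.array([0,89-178*c,70+178*s_]);tip=np.array([0.9,12.2,198.4]);d=L-tip;q=np.sqrt(.5);print('   lip rel tip: back',(-d[1]+d[2])*q,'up',(d[1]+d[2])*q)
```

```text
5.0 tcp [582.4 204.9 198.4] box [  0.9  12.2 198.4] F [ -3.1 -12.9  20.5] w 0.007 j [-0.05  0.59  0.07  1.96 -1.02  1.03  0.87]
tool x [-0.07   0.705 -0.705] z [0.995 0.103 0.004]
[0.46891021 0.80629594 0.67279989] tool F [-23.35483203   5.68531632  -4.31016568] tool M [0.06127609 1.00678096 0.55252778]
closest point of line of action rel. to sensor, tool axes [ 12.54415433  21.19579886 -40.01279974]
52 [[84.0, 206.0], [80.0, 169.0], [325.0, 206.0], [328.0, 169.0]]
   lip rel tip: back 31.574903492675777 up -14.7939667831096
55 [[83.0, 195.0], [80.0, 157.0], [326.0, 195.0], [328.0, 157.0]]
   lip rel tip: back 30.19746853669348 up -5.577334284512266
58 [[82.0, 183.0], [81.0, 145.0], [326.0, 184.0], [328.0, 146.0]]
   lip rel tip: back 28.339560032292308 up 3.5545777639821234
61 [[82.0, 172.0], [82.0, 134.0], [326.0, 172.0], [327.0, 134.0]]
   lip rel tip: back 26.00627037754121 up 12.576739426199994
64 [[82.0, 160.0], [83.0, 122.0], [326.0, 161.0], [326.0, 123.0]]
   lip rel tip: back 23.203994957198844 up 21.46442158414802
```

The force runs along the finger axis, so the skirt is bearing on the knuckle blocks because the finger reaches too deep. I'll back off along the tool and continue with a shallower contact.

Run:
```python
from h import *
_,Rt=getcmd();json.dump([lidtip(59.5,10).tolist(),Rt.tolist()],open('cmd.json','w'))
plan([(lidtip(59.5,10,14),Rt,0)]+[(lidtip(a,8,14),Rt,0) for a in np.linspace(59.5,84,9)])
```

```text
[-16.0, 0.0, 0.0, 0.0, 0.0, 0.0, 0.0]
[-16.0, 2.0, 0.0, 0.0, 0.0, 0.0, 0.0]
[-13.4, 11.1, 0.0, 0.0, 0.0, 0.0, 0.0]
[-10.3, 20.1, 0.0, 0.0, 0.0, 0.0, 0.0]
[-6.7, 28.9, -0.0, 0.0, 0.0, 0.0, 0.0]
[-2.6, 37.5, 0.0, 0.0, 0.0, 0.0, 0.0]
[1.9, 45.9, -0.0, 0.0, 0.0, 0.0, 0.0]
[6.8, 54.1, -0.0, 0.0, 0.0, 0.0, 0.0]
[12.2, 61.9, -0.0, 0.0, 0.0, 0.0, 0.0]
[18.0, 69.5, -0.0, 0.0, 0.0, 0.0, 0.0]
```

>>> {"name": "carry_out", "arguments": {
  "motion": [
    [-8,0,0,0,0,0,0],
    [-16,0,0,0,0,0,0],
    [-16,0,0,0,0,0,0]
  ]
}}

```text
time_s: 5.38
tcp_pos: [582.7, 194.0, 206.6]
tool_rot: [0.638, 0.236, 0.666, 0.305]
wrist_force: [-0.6, -0.2, -0.2]
width: 0.005
```

>>> {"name": "carry_out", "arguments": {
  "motion": [
    [0,2,0,0,0,0,0],
    [2.6,11,0,0,0,0,0],
    [5.7,20,0,0,0,0,0],
    [9.3,29,0,0,0,0,0]
  ]
}}

```text
time_s: 5.88
tcp_pos: [579.5, 222.1, 220.6]
tool_rot: [0.638, 0.236, 0.666, 0.305]
wrist_force: [-0.4, 0.1, 0.1]
width: 0.004
```

Run:
```python
from h import *
st();a=save("wrist","pics/w3.png");b=save("side","pics/s3.png")
o=np.hstack([cv2.resize(a,(400,300)),cv2.resize(b[90:190,185:285],(300,300),interpolation=cv2.INTER_CUBIC)]);cv2.imwrite('pics/c3.png',o)
m=ctrl.camera_model("wrist")
for th in range(52,80,4):
    t=np.deg2rad(th);c,s_=np.cos(t),np.sin(t);P=lambda x,n:bw([x,89-178*c+n*s_,70+178*s_+n*c])
    print(th,[(proj(m,P(x,n))/1.28).round(0).tolist() for x in(-99,99) for n in(0,31)])
```

```text
5.88 tcp [579.5 222.1 220.6] box [-2.000e-01  2.960e+01  2.206e+02] F [-0.4  0.1  0.1] w 0.004 j [-0.07  0.55  0.05  1.95 -1.01  1.03  0.8 ]
tool x [-0.074  0.704 -0.706] z [0.994 0.105 0.001]
52 [[92.0, 233.0], [89.0, 199.0], [319.0, 233.0], [322.0, 200.0]]
56 [[91.0, 219.0], [89.0, 184.0], [320.0, 220.0], [322.0, 185.0]]
60 [[91.0, 205.0], [90.0, 169.0], [321.0, 206.0], [321.0, 170.0]]
64 [[91.0, 190.0], [92.0, 154.0], [321.0, 191.0], [320.0, 155.0]]
68 [[91.0, 176.0], [93.0, 141.0], [320.0, 177.0], [318.0, 141.0]]
72 [[92.0, 162.0], [95.0, 127.0], [319.0, 162.0], [316.0, 128.0]]
76 [[94.0, 148.0], [98.0, 115.0], [318.0, 148.0], [314.0, 116.0]]
```

View pics/c3.png

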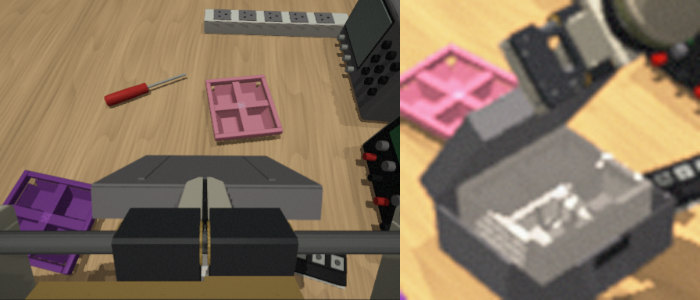

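Run:
```python
from h import *
o=np.hstack([cv2.resize(cv2.imread(f'pics/{n}_raw.png')[185:300,195:335],(400,330),interpolation=cv2.INTER_CUBIC) for n in('w2','w3')]);cv2.imwrite('pics/z3.png',o)
```

```text
(no output)
```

View pics/z3.png

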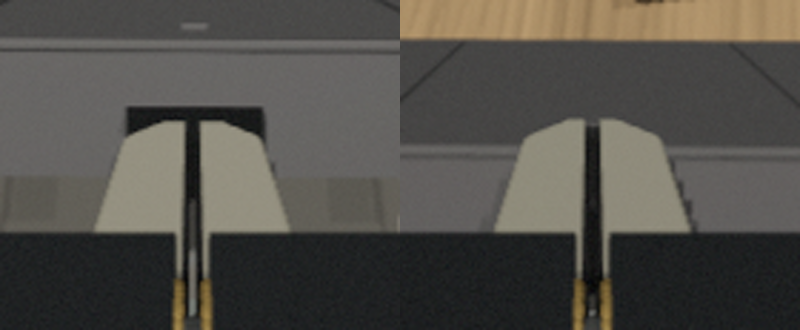

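Run:
```python
from h import *
s,Rm=st();m=ctrl.camera_model("wrist")
for b in(-60,-30,0,19,30):print(b,proj(m,s['tcp_pos']-b*Rm[:,0]))
print('block plane', [proj(m,s['tcp_pos']-b*Rm[:,0]+10*Rm[:,1]) for b in (20,30,40,60)])
print('cam in tool',Rm.T@(ray(m,(256,192))[0]-s['tcp_pos']), Rm.T@ray(m,(256,192))[1])
```

```text
5.97 tcp [579.3 222.7 220.9] box [ -0.3  30.2 220.9] F [-0.5 -0.6  0.4] w 0.003 j [-0.07  0.55  0.05  1.95 -1.01  1.03  0.8 ]
tool x [-0.074  0.705 -0.706] z [0.994 0.106 0.001]
-60 [262.62025287 197.32233353]
-30 [262.69794322 208.48230313]
0 [262.79678448 222.67899761]
19 [262.87461824 233.8571463 ]
30 [262.92678334 241.34827455]
block plane [array([262.90717479, 220.58561326]), array([262.95710284, 226.79870841]), array([263.01266359, 233.71236037]), array([263.14498485, 250.17601242])]
cam in tool [-195.00149251   83.02667146   -0.68066107] [ 0.95643006 -0.29197469 -0.02048909]
```

I had assumed the tip was under the lip, but w3 shows it outside the lid. I'll retreat and measure the box and lid again unobstructed.

Run:
```python
from h import *
_,Rt=getcmd();p=lidtip(59.5,10,14)+Rt@np.array([9.3,29,0]);json.dump([p.tolist(),Rt.tolist()],open('cmd.json','w'))
plan([(bw([0,-200,360]),Rt,0)])
```

```text
[-260.4, -62.9, -0.0, 0.0, 0.0, 0.0, 0.0]
```

>>> {"name": "carry_out", "arguments": {
  "motion": [
    [-40,0,0,0,0,0,0],
    [-80,0,0,0,0,0,0],
    [-130,-10,0,0,0,0,0],
    [-190,-30,0,0,0,0,0],
    [-230,-50,0,0,0,0,0],
    [-261,-66,0,0,0,0,0],
    [-261,-66,0,0,0,0,0]
  ]
}}

```text
time_s: 6.85
tcp_pos: [604.4, -12.3, 357.9]
tool_rot: [0.639, 0.237, 0.666, 0.303]
wrist_force: [0.8, 1.3, 0.5]
width: 0.006
```

Run:
```python
from h import *
p,Rt=getcmd();p=p+Rt@np.array([-.6,-3.1,0]);json.dump([p.tolist(),Rt.tolist()],open('cmd.json','w'))
st();json.dump({k:np.array(v).tolist() for k,v in ctrl.camera_model("wrist").items()},open('pics/w4.json','w'))
w=save("wrist","pics/w4.png");a=save("top","pics/t4.png");b=save("side","pics/s4.png")
o=np.zeros((600,800,3),np.uint8)
o[:300,:400]=cv2.resize(a[130:220,145:265],(400,300),interpolation=cv2.INTER_CUBIC)
o[:300,400:]=cv2.resize(b[105:195,175:295],(400,300),interpolation=cv2.INTER_CUBIC)
o[300:,:400]=cv2.resize(w[80:290,140:420],(400,300),interpolation=cv2.INTER_CUBIC)
cv2.imwrite('pics/z4.png',o)
```

```text
6.85 tcp [604.4 -12.3 357.9] box [ 1.000e-01 -2.061e+02  3.579e+02] F [0.8 1.3 0.5] w 0.006 j [ 0.2   0.5   0.19  1.64 -0.77  1.5   0.75]
tool x [-0.07   0.703 -0.708] z [0.995 0.1   0.001]
```

View pics/z4.png

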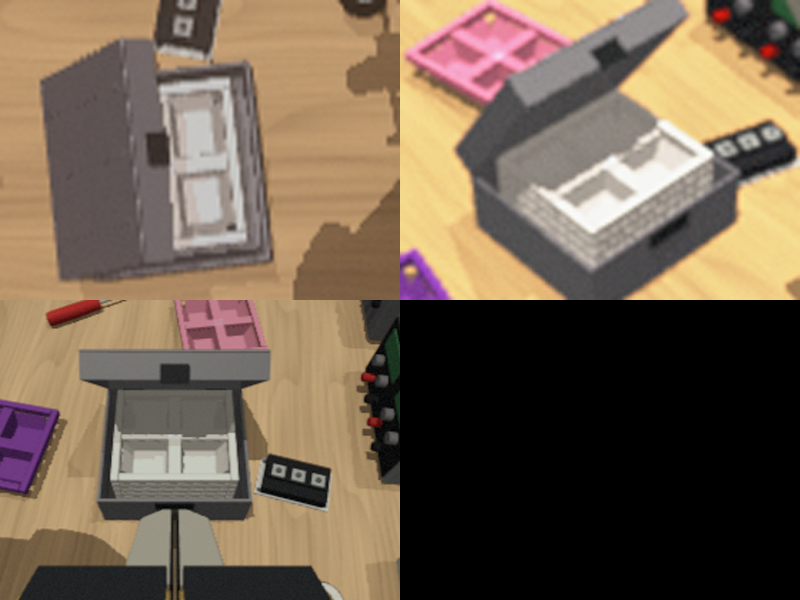

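Box right-wall outer corners are at (250,63) far and (272,260) near in the top crop. In the wrist crop the lid's outer edge runs (80,350) to (270,350), its lip runs (82,382) to (268,380), and the box's right wall top runs about (100,500) to (250,500). I'll compare these with the model.

```bash
cat > cmp.py <<'E'
from h import *
import h
W={k:np.array(v) for k,v in json.load(open('pics/w4.json')).items()};W['k1']=float(W['k1'])
T=ctrl.camera_model("top");S=ctrl.camera_model("side")
tt=lambda P:((proj(T,P)-[145,130])*3.333).round(0).tolist()
ss=lambda P:((proj(S,P)-[175,105])*3.333+[400,0]).round(0).tolist()
ww=lambda P:((proj(W,P)-[140,80])/.7+[0,300]).round(0).tolist()
def show(n,p): P=bw(p);print(n,'T',tt(P),'S',ss(P),'W',ww(P))
for n,p in [("boxNR",(-99,-89,70)),("boxFR",(99,-89,70)),("boxNL",(-99,89,70)),("trayNR",(-80,-70,94)),("trayFR",(80,-70,94)),("botNR",(-99,-89,0)),("botFR",(99,-89,0))]: show(n,p)
for th in (50,54,58):
    t=np.deg2rad(th);c,s=np.cos(t),np.sin(t)
    for x in(-99,99):
        for nn in(0,31): show(f'lid{th} x{x} n{nn}',(x,89-178*c+nn*s,70+178*s+nn*c))
E
python3 cmp.py
```

```text
boxNR T [270.0, 259.0] S [590.0, 273.0] W [96.0, 503.0]
boxFR T [246.0, 61.0] S [738.0, 172.0] W [252.0, 503.0]
boxNL T [88.0, 281.0] S [468.0, 177.0] W [106.0, 390.0]
trayNR T [246.0, 241.0] S [591.0, 233.0] W [109.0, 481.0]
trayFR T [228.0, 78.0] S [712.0, 153.0] W [239.0, 481.0]
botNR T [273.0, 263.0] S [592.0, 323.0] W [104.0, 522.0]
botFR T [251.0, 73.0] S [734.0, 223.0] W [244.0, 521.0]
lid50 x-99 n0 T [190.0, 260.0] S [536.0, 125.0] W [79.0, 397.0]
lid50 x-99 n31 T [161.0, 263.0] S [516.0, 93.0] W [77.0, 366.0]
lid50 x99 n0 T [166.0, 40.0] S [698.0, 30.0] W [269.0, 397.0]
lid50 x99 n31 T [136.0, 39.0] S [680.0, 1.0] W [270.0, 366.0]
lid54 x-99 n0 T [178.0, 261.0] S [528.0, 112.0] W [78.0, 385.0]
lid54 x-99 n31 T [147.0, 264.0] S [507.0, 82.0] W [77.0, 354.0]
lid54 x99 n0 T [154.0, 40.0] S [690.0, 19.0] W [269.0, 384.0]
lid54 x99 n31 T [122.0, 39.0] S [672.0, -9.0] W [270.0, 354.0]
lid58 x-99 n0 T [166.0, 262.0] S [520.0, 100.0] W [78.0, 373.0]
lid58 x-99 n31 T [133.0, 265.0] S [498.0, 71.0] W [77.0, 342.0]
lid58 x99 n0 T [141.0, 40.0] S [683.0, 8.0] W [269.0, 372.0]
lid58 x99 n31 T [108.0, 39.0] S [663.0, -19.0] W [270.0, 342.0]
```

The model fits all three views (lid about 55°, box within 2 mm). The open question is where the finger ends relative to the TCP, so I'll mark the reported TCP in the side and top pictures.

Run:
```python
from h import *
s,Rm=st();o=[]
for n,f in(("side","s4"),("top","t4")):
    m=ctrl.camera_model(n);im=cv2.imread(f'pics/{f}_raw.png');P=[proj(m,s['tcp_pos']-b*Rm[:,0]) for b in(0,30,60)];print(n,P)
    c=P[1].astype(int);x0,y0=c[0]-33,c[1]-33;z=cv2.resize(im[max(y0,0):y0+66,x0:x0+66],(396,396),interpolation=cv2.INTER_CUBIC)
    for p in P: cv2.circle(z,tuple(int(v) for v in (p-[x0,y0]+.5)*6),4,(0,0,255),1)
    o.append(z)
cv2.imwrite('pics/z5.png',np.hstack(o))
```

```text
7.0 tcp [603.5  -7.9 357.5] box [  -0.4 -201.7  357.5] F [ 0.2 -0.  -0.8] w -0.004 j [ 0.2   0.5   0.19  1.64 -0.77  1.49  0.75]
tool x [-0.075  0.705 -0.706] z [0.994 0.106 0.   ]
side [array([289.30057039, 110.80249955]), array([296.66293596, 107.25067836]), array([304.45511906, 103.49175891])]
top [array([258.97242672, 159.91939827]), array([267.4248452 , 157.62566202]), array([276.19953252, 155.24474611])]
```

View pics/z5.png

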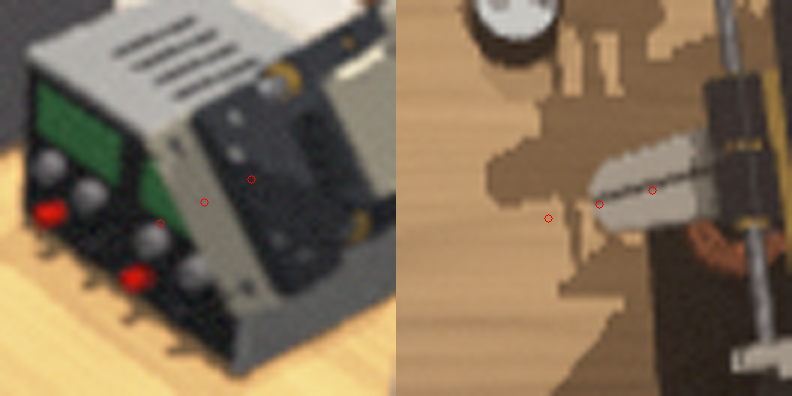

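The top view shows the finger ends about 28 mm short of the reported TCP: the plate tip is at about (592,195) beside the 30 mm mark. So the fingers never got under the lip. I'll repeat with a TCP depth of 50 mm past the lip.

Run:
```python
from h import *
_,Rt=getcmd()
print("approach");plan([(lidtip(55,40,-50),Rt,0),(lidtip(55,40,50),Rt,0)])
print("arc");plan([(lidtip(55,25,50),Rt,0)]+[(lidtip(a,10,50),Rt,0) for a in np.linspace(55,85,11)])
```

```text
approach
[184.7, -6.7, 0.0, 0.0, 0.0, 0.0, 0.0]
[284.7, -6.7, 0.0, 0.0, 0.0, 0.0, 0.0]
arc
[0.0, 15.0, -0.0, 0.0, 0.0, 0.0, 0.0]
[0.0, 30.0, 0.0, 0.0, 0.0, 0.0, 0.0]
[1.9, 39.1, -0.0, 0.0, 0.0, 0.0, 0.0]
[4.2, 48.2, 0.0, 0.0, 0.0, 0.0, 0.0]
[7.0, 57.0, -0.0, 0.0, 0.0, 0.0, 0.0]
[10.3, 65.8, 0.0, 0.0, 0.0, 0.0, 0.0]
[14.0, 74.3, 0.0, 0.0, 0.0, 0.0, 0.0]
[18.1, 82.7, 0.0, 0.0, 0.0, 0.0, 0.0]
[22.7, 90.8, 0.0, 0.0, 0.0, 0.0, 0.0]
[27.7, 98.6, 0.0, 0.0, 0.0, 0.0, 0.0]
[33.1, 106.2, -0.0, 0.0, 0.0, 0.0, 0.0]
[38.9, 113.5, -0.0, 0.0, 0.0, 0.0, 0.0]
```

>>> {"name": "carry_out", "arguments": {
  "motion": [
    [60,-6.7,0,0,0,0,0],
    [120,-6.7,0,0,0,0,0],
    [180,-6.7,0,0,0,0,0],
    [220,-6.7,0,0,0,0,0],
    [250,-6.7,0,0,0,0,0],
    [270,-6.7,0,0,0,0,0],
    [284.7,-6.7,0,0,0,0,0],
    [284.7,-6.7,0,0,0,0,0]
  ]
}}

```text
time_s: 8.0
tcp_pos: [582.5, 187.9, 151.6]
tool_rot: [0.637, 0.236, 0.667, 0.306]
wrist_force: [-0.4, 0.3, 0.6]
width: 0.006
```

>>> {"name": "carry_out", "arguments": {
  "motion": [
    [0,15,0,0,0,0,0],
    [0,30,0,0,0,0,0],
    [1.9,39,0,0,0,0,0],
    [4.2,48,0,0,0,0,0],
    [7,57,0,0,0,0,0]
  ]
}}

```text
time_s: 8.62
tcp_pos: [578.8, 231.9, 187.7]
tool_rot: [0.639, 0.236, 0.666, 0.305]
wrist_force: [1.2, -2.2, -0.6]
width: 0.005
```

>>> {"name": "carry_out", "arguments": {
  "motion": [
    [3.3,8.8,0,0,0,0,0],
    [7,17.3,0,0,0,0,0],
    [11.1,25.7,0,0,0,0,0],
    [15.7,33.8,0,0,0,0,0],
    [20.7,41.6,0,0,0,0,0],
    [26.1,49.2,0,0,0,0,0],
    [31.9,56.5,0,0,0,0,0],
    [31.9,56.5,0,0,0,0,0]
  ]
}}

```text
time_s: 9.62
tcp_pos: [571.3, 294.9, 205.1]
tool_rot: [0.638, 0.236, 0.666, 0.306]
wrist_force: [0.8, -0.1, -0.7]
width: 0.004
```

Run:
```python
from h import *
st();a=save("wrist","pics/w6.png");b=save("side","pics/s6.png")
o=np.hstack([cv2.resize(a,(400,300)),cv2.resize(b[70:190,165:285],(300,300),interpolation=cv2.INTER_CUBIC)]);cv2.imwrite('pics/c6.png',o)
m=ctrl.camera_model("wrist");S=ctrl.camera_model("side")
for th in range(72,96,3):
    t=np.deg2rad(th);c,s_=np.cos(t),np.sin(t);P=lambda x,n:bw([x,89-178*c+n*s_,70+178*s_+n*c])
    print(th,[(proj(m,P(x,n))/1.28).round(0).tolist() for x in(-99,99) for n in(0,31)],[((proj(S,P(x,n))-[165,70])*2.5+[400,0]).round(0).tolist() for x in(-99,99) for n in(0,31)])
```

```text
9.62 tcp [571.3 294.9 205.1] box [ -0.7 102.9 205.1] F [ 0.8 -0.1 -0.7] w 0.004 j [-0.05  0.57 -0.15  1.97 -1.03  0.86  0.73]
tool x [-0.075  0.705 -0.706] z [0.994 0.106 0.   ]
72 [[56.0, 250.0], [62.0, 202.0], [357.0, 251.0], [351.0, 203.0]] [[491.0, 134.0], [474.0, 116.0], [615.0, 67.0], [599.0, 51.0]]
75 [[58.0, 235.0], [65.0, 188.0], [355.0, 236.0], [348.0, 189.0]] [[486.0, 129.0], [469.0, 112.0], [610.0, 63.0], [594.0, 47.0]]
78 [[60.0, 221.0], [68.0, 175.0], [352.0, 221.0], [345.0, 176.0]] [[481.0, 124.0], [464.0, 108.0], [605.0, 58.0], [589.0, 44.0]]
81 [[63.0, 207.0], [72.0, 163.0], [350.0, 207.0], [341.0, 164.0]] [[476.0, 119.0], [459.0, 104.0], [600.0, 54.0], [583.0, 41.0]]
84 [[66.0, 193.0], [76.0, 152.0], [347.0, 194.0], [337.0, 153.0]] [[471.0, 115.0], [454.0, 101.0], [595.0, 50.0], [578.0, 38.0]]
87 [[69.0, 180.0], [79.0, 142.0], [343.0, 181.0], [333.0, 142.0]] [[466.0, 111.0], [449.0, 98.0], [590.0, 47.0], [573.0, 36.0]]
90 [[73.0, 168.0], [83.0, 133.0], [340.0, 169.0], [329.0, 133.0]] [[461.0, 107.0], [444.0, 96.0], [585.0, 43.0], [569.0, 34.0]]
93 [[76.0, 157.0], [87.0, 125.0], [336.0, 158.0], [325.0, 125.0]] [[456.0, 104.0], [440.0, 94.0], [580.0, 41.0], [564.0, 32.0]]
```

View pics/c6.png

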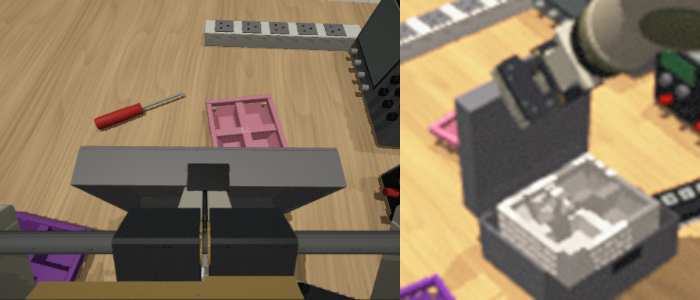

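The lid now stands at about 85° (wrist view: lip at row 187, outer edge at row 148). I'll push it another 5°, along +y.

>>> {"name": "carry_out", "arguments": {
  "motion": [
    [3.5,4,0,0,0,0,0],
    [7,8,0,0,0,0,0],
    [10.5,11.5,0,0,0,0,0],
    [10.5,11.5,0,0,0,0,0]
  ]
}}

```text
time_s: 10.22
tcp_pos: [570.2, 309.8, 205.6]
tool_rot: [0.638, 0.236, 0.666, 0.305]
wrist_force: [0.3, -0.2, 0.0]
width: 0.008
```

Run:
```python
from h import *
st();m=ctrl.camera_model("wrist");im=save("wrist","pics/w7.png")
g=cv2.GaussianBlur(cv2.cvtColor(im,cv2.COLOR_BGR2GRAY),(3,3),0).astype(float)
for c in (150,190,350,390):
    d=np.diff(g[150:270,c]);i=np.argsort(-abs(d))[:8];print(c,sorted([(int(k)+150,int(d[k])) for k in i]))
for th in range(84,97,2):
    t=np.deg2rad(th);c,s_=np.cos(t),np.sin(t);P=lambda x,n:bw([x,89-178*c+n*s_,70+178*s_+n*c])
    print(th,[proj(m,P(x,n)).round(1)[1] for x in(-50,50) for n in(0,31)],[proj(m,P(x,0)).round(0)[0] for x in(-99,99)])
```

```text
10.22 tcp [570.2 309.8 205.6] box [ -0.3 117.8 205.6] F [ 0.3 -0.2  0. ] w 0.008 j [-0.06  0.57 -0.18  1.97 -1.03  0.84  0.71]
tool x [-0.074  0.704 -0.706] z [0.994 0.105 0.   ]
150 [(164, 15), (167, 24), (168, 29), (169, 14), (188, -16), (189, -14), (236, -25), (237, -26)]
190 [(187, -5), (188, -16), (189, -21), (190, -10), (235, -6), (236, -22), (237, -28), (238, -14)]
350 [(165, 28), (166, 19), (173, -14), (174, -31), (175, -19), (237, -16), (238, -26), (239, -17)]
390 [(155, -5), (189, -10), (190, -20), (191, -12), (237, -10), (238, -26), (239, -23), (240, -9)]
84 [np.float64(276.7), np.float64(220.1), np.float64(277.0), np.float64(220.4)] [np.float64(76.0), np.float64(451.0)]
86 [np.float64(264.7), np.float64(210.4), np.float64(265.0), np.float64(210.7)] [np.float64(79.0), np.float64(448.0)]
88 [np.float64(253.2), np.float64(201.3), np.float64(253.4), np.float64(201.6)] [np.float64(82.0), np.float64(445.0)]
90 [np.float64(242.1), np.float64(192.8), np.float64(242.4), np.float64(193.1)] [np.float64(85.0), np.float64(442.0)]
92 [np.float64(231.6), np.float64(184.9), np.float64(231.9), np.float64(185.1)] [np.float64(88.0), np.float64(439.0)]
94 [np.float64(221.6), np.float64(177.5), np.float64(221.9), np.float64(177.8)] [np.float64(92.0), np.float64(435.0)]
96 [np.float64(212.2), np.float64(170.8), np.float64(212.4), np.float64(171.0)] [np.float64(95.0), np.float64(432.0)]
```

Lid at 90.9°. Now retreat from it and go above the near-right corner with the tool down.

Run:
```python
from h import *
p,Rt=getcmd();p=p+Rt@np.array([10.5,11.5,0]);json.dump([p.tolist(),Rt.tolist()],open('cmd.json','w'))
print((B().T@(p-C)).round(1))
Rd=rot((0,0,-1),(0,1,0))
plan([(bw([-20,-60,300]),Rt,36),(bw([-57,-90,260]),Rd,36),(bw([-57,-65,150]),Rd,36)])
```

```text
[ -0.  117.3 205.6]
[-192.1, -58.6, -20.0, 0.0, 0.0, 0.0, 36.0]
[-185.1, -108.1, -57.0, -1.4822, 0.6139, -0.6139, 36.0]
[-89.6, -168.2, -57.0, -1.4822, 0.6139, -0.6139, 36.0]
```

>>> {"name": "carry_out", "arguments": {
  "motion": [
    [-3,-15,0,0,0,0,0],
    [-50,-20,0,0,0,0,0],
    [-100,-25,0,0,0,0,0],
    [-150,-45,-10,0,0,0,0],
    [-192,-58,-20,0,0,0,20],
    [-185,-108,-57,-1.4822,0.6139,-0.6139,36],
    [-185,-108,-57,-1.4822,0.6139,-0.6139,36],
    [-185,-108,-57,-1.4822,0.6139,-0.6139,36],
    [-185,-108,-57,-1.4822,0.6139,-0.6139,36],
    [-185,-108,-57,-1.4822,0.6139,-0.6139,36],
    [-185,-108,-57,-1.4822,0.6139,-0.6139,36],
    [-185,-108,-57,-1.4822,0.6139,-0.6139,36],
    [-185,-108,-57,-1.4822,0.6139,-0.6139,36],
    [-185,-108,-57,-1.4822,0.6139,-0.6139,36],
    [-185,-108,-57,-1.4822,0.6139,-0.6139,36],
    [-185,-108,-57,-1.4822,0.6139,-0.6139,36],
    [-137,-138,-57,-1.4822,0.6139,-0.6139,36],
    [-89.6,-168.2,-57,-1.4822,0.6139,-0.6139,36],
    [-89.6,-168.2,-57,-1.4822,0.6139,-0.6139,36]
  ]
}}

```text
time_s: 12.65
tcp_pos: [530.8, 120.9, 146.5]
tool_rot: [0.472, -0.523, 0.476, 0.527]
wrist_force: [0.4, 0.1, -0.0]
width: 0.387
```

Run:
```python
from h import *
s,Rm=st()
m=ctrl.camera_model("wrist");S=ctrl.camera_model("side")
a=save("wrist","pics/w8.png");b=save("side","pics/s8.png")
for n,mm in(("w",m),("s",S)):
    for bk in(0,20,28,40): print(n,bk,[proj(mm,s['tcp_pos']-bk*Rm[:,0]+k*Rm[:,2]).round(1).tolist() for k in(-18,0,18)])
for x,y,z in((-80,-70,94),(80,-70,94),(-70,-60,94),(-57,-65,94)):print((x,y),proj(m,bw((x,y,z))).round(1),proj(S,bw((x,y,z))).round(1))
P=proj(S,s['tcp_pos']-20*Rm[:,0]).astype(int);print('P',P)
o=np.hstack([cv2.resize(a,(400,300)),cv2.resize(b[P[1]-40:P[1]+35,P[0]-50:P[0]+50],(400,300),interpolation=cv2.INTER_CUBIC)])
o=np.vstack([o,np.hstack([cv2.resize(a[180:330,156:356],(400,300),interpolation=cv2.INTER_CUBIC),np.zeros((300,400,3),np.uint8)])])
cv2.imwrite('pics/c8.png',o)
```

```text
12.65 tcp [530.8 120.9 146.5] box [-59.2 -65.9 146.5] F [ 0.4  0.1 -0. ] w 0.387 j [-0.2   0.45 -0.18  2.04  0.12  0.67  1.22]
tool x [-0.008 -0.001 -1.   ] z [-0.102  0.995  0.   ]
w 0 [[236.6, 222.3], [261.1, 222.3], [285.6, 222.3]]
w 20 [[234.1, 234.1], [261.1, 234.1], [288.0, 234.1]]
w 28 [[233.0, 239.5], [261.0, 239.5], [289.1, 239.5]]
w 40 [[231.1, 248.5], [261.0, 248.5], [290.9, 248.5]]
s 0 [[240.2, 161.4], [236.0, 158.4], [232.0, 155.4]]
s 20 [[240.1, 156.3], [235.9, 153.3], [231.8, 150.4]]
s 28 [[240.1, 154.3], [235.9, 151.3], [231.8, 148.3]]
s 40 [[240.1, 151.1], [235.9, 148.1], [231.7, 145.1]]
(-80, -70) [256.5 177.7] [232.3 175. ]
(80, -70) [257.6 326.3] [268.7 151. ]
(-70, -60) [267.8 188.5] [232.5 171.8]
(-57, -65) [262.2 202.3] [236.7 170.6]
P [235 153]
```

View pics/c8.png

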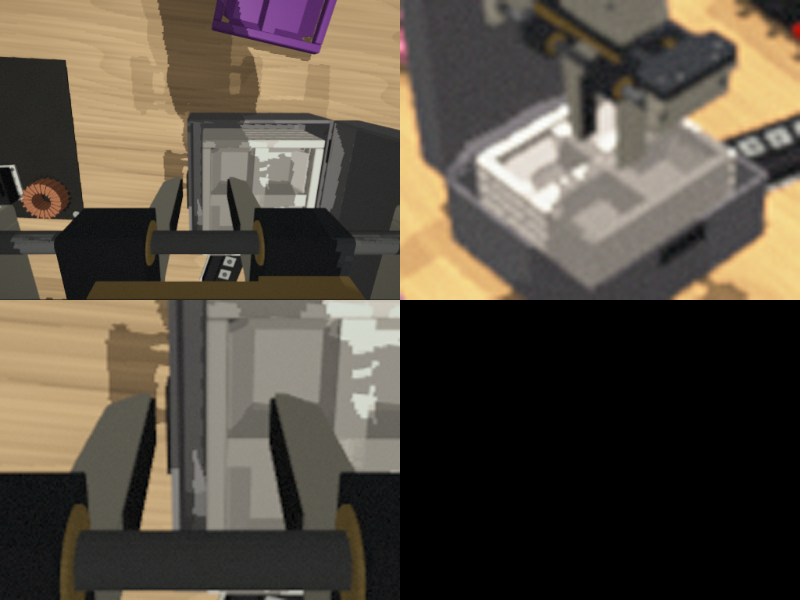

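The wrist crop shows finger tips at raw (232,229) and (292,229). In the side crop the tips are at about (242,154) and (231,148). I'll triangulate the finger ends.

Run:
```python
from h import *
s,Rm=st();m=ctrl.camera_model("wrist");S=ctrl.camera_model("side")
for w,q in(((232.5,229),(241.5,154.5)),((292,229),(231,147.8))):
    p,e=tri(m,w,S,q);print(p.round(1),round(e,1),'tool',(Rm.T@(p-s['tcp_pos'])).round(1))
for k,u in((-18,(232.5,229)),(18,(292,229))):
    o,d=ray(m,u);o=Rm.T@(o-s['tcp_pos']);d=Rm.T@d;t=(k-o[2])/d[2];print('by width',(o+t*d).round(1), [ (o+d*(x-o[0])/d[0]).round(1).tolist() for x in(-20,-30,-40)])
b=cv2.imread('pics/s8_raw.png');a=cv2.imread('pics/w8_raw.png')
```

```text
12.75 tcp [533.6 121.1 150.3] box [-56.4 -66.1 150.3] F [ 0.4  1.  -0.1] w 0.384 j [-0.2   0.44 -0.18  2.04  0.12  0.67  1.22]
tool x [-0.001  0.001 -1.   ] z [-0.102  0.995  0.001]
[533.8 101.3 172.2] 5.3 tool [-21.9   1.8 -19.7]
[526.1 139.9 176.6] 2.0 tool [-26.3   5.6  19.5]
by width [-29.1   7.9 -18. ] [[-20.0, 3.8, -19.0], [-30.0, 8.3, -17.9], [-40.0, 12.8, -16.8]]
by width [-41.6  13.6  18. ] [[-20.0, 3.8, 20.5], [-30.0, 8.3, 19.3], [-40.0, 12.8, 18.2]]
```

The finger ends sit 28 mm behind the TCP, and the pads are ±7.5 mm wide, which fits the given size. So the ends are at TCP z + 28. I'll descend in two stages.

>>> {"name": "carry_out", "arguments": {
  "motion": [
    [40,0,0.8,0,0,0,36],
    [70,0,0.8,0,0,0,36],
    [78,0,0.8,0,0,0,32],
    [78,0,0.8,0,0,0,32]
  ]
}}

```text
time_s: 13.25
tcp_pos: [533.9, 122.6, 73.1]
tool_rot: [-0.474, 0.525, -0.473, -0.525]
wrist_force: [0.5, 0.5, 0.6]
width: 0.343
```

>>> {"name": "carry_out", "arguments": {
  "motion": [
    [5,0,0,0,0,0,32],
    [10,0,0,0,0,0,32],
    [14.5,0,0,0,0,0,32],
    [14.5,0,0,0,0,0,32]
  ]
}}

```text
time_s: 13.75
tcp_pos: [532.6, 123.0, 56.9]
tool_rot: [0.473, -0.525, 0.473, 0.526]
wrist_force: [-0.5, -0.0, 0.3]
width: 0.343
```

>>> {"name": "carry_out", "arguments": {
  "motion": [
    [1.5,0,0,0,0,0,32],
    [1.5,0,0,0,0,0,20],
    [1.5,0,0,0,0,0,14],
    [1.5,0,0,0,0,0,10],
    [1.5,0,0,0,0,0,6],
    [1.5,0,0,0,0,0,0],
    [1.5,0,0,0,0,0,0],
    [1.5,0,0,0,0,0,0]
  ]
}}

```text
time_s: 14.75
tcp_pos: [532.9, 123.3, 55.8]
tool_rot: [0.474, -0.525, 0.473, 0.526]
wrist_force: [-0.0, 2.2, -0.6]
width: 0.102
```

Run:
```python
from h import *
st()
```

```text
14.75 tcp [532.9 123.3  55.8] box [-56.8 -63.9  55.8] F [-0.   2.2 -0.6] w 0.102 j [-0.23  0.58 -0.14  2.11  0.17  0.45  1.17]
tool x [ 0.001  0.002 -1.   ] z [-0.105  0.995  0.001]
```

Gripped at 9.5 mm. Now the peel: rotate about the tray's left rim edge.

Run:
```python
from h import *
Rd=rot((0,0,-1),(0,1,0));P0=np.array([-57,-64.2,56]);piv=np.array([-57,71,80.])
json.dump([bw(P0).tolist(),Rd.tolist()],open('cmd.json','w'))
t=[]
for a in (1,2,3,4,5,6,7.5,9,10.5,12,13.5,15,16):
    q=R.from_euler('x',-a,degrees=True).as_matrix();t.append((bw(piv+q@(P0-piv)),B()@q@B().T@Rd,0))
plan(t)
```

```text
[-2.4, -0.0, -0.4, 0.0, 0.0175, -0.0, 0.0]
[-4.7, -0.0, -0.8, 0.0, 0.0349, -0.0, 0.0]
[-7.1, -0.0, -1.1, 0.0, 0.0524, -0.0, 0.0]
[-9.5, -0.0, -1.3, 0.0, 0.0698, -0.0, 0.0]
[-11.9, -0.0, -1.6, -0.0, 0.0873, 0.0, 0.0]
[-14.3, -0.0, -1.8, -0.0, 0.1047, 0.0, 0.0]
[-17.9, 0.0, -2.0, -0.0, 0.1309, -0.0, 0.0]
[-21.4, -0.0, -2.1, 0.0, 0.1571, 0.0, 0.0]
[-25.0, -0.0, -2.1, -0.0, 0.1833, -0.0, 0.0]
[-28.6, -0.0, -2.0, -0.0, 0.2094, 0.0, 0.0]
[-32.2, -0.0, -1.9, -0.0, 0.2356, 0.0, 0.0]
[-35.8, -0.0, -1.6, -0.0, 0.2618, -0.0, 0.0]
[-38.2, 0.0, -1.4, -0.0, 0.2793, -0.0, 0.0]
```

>>> {"name": "carry_out", "arguments": {
  "motion": [
    [-1.2,0,-0.2,0,0.0087,0,0],
    [-2.4,0,-0.4,0,0.0175,0,0],
    [-4.7,0,-0.8,0,0.0349,0,0],
    [-7.1,0,-1.1,0,0.0524,0,0],
    [-9.5,0,-1.3,0,0.0698,0,0],
    [-11.9,0,-1.6,0,0.0873,0,0],
    [-14.3,0,-1.8,0,0.1047,0,0],
    [-14.3,0,-1.8,0,0.1047,0,0]
  ]
}}

```text
time_s: 15.75
tcp_pos: [533.0, 121.5, 70.4]
tool_rot: [-0.448, 0.553, -0.497, -0.497]
wrist_force: [0.4, 2.0, -1.0]
width: 0.106
```

>>> {"name": "carry_out", "arguments": {
  "motion": [
    [-3.6,0,0.1,0,0.0262,0,0],
    [-7.1,0,0.4,0,0.0524,0,0],
    [-10.7,0,0.8,0,0.0786,0,0]
  ]
}}

```text
time_s: 16.12
tcp_pos: [532.4, 122.2, 80.9]
tool_rot: [-0.428, 0.571, -0.515, -0.475]
wrist_force: [-0.6, -2.9, -0.0]
width: 0.106
```

>>> {"name": "carry_out", "arguments": {
  "motion": [
    [-3.6,0,-1.6,0,0.0262,0,0],
    [-7.1,0,-3.1,0,0.0524,0,0],
    [-10.7,0,-3.6,0,0.0786,0,0],
    [-14.3,0,-4,0,0.1047,0,0],
    [-14.3,0,-4,0,0.1047,0,0]
  ]
}}

```text
time_s: 16.75
tcp_pos: [532.9, 122.7, 95.4]
tool_rot: [-0.4, 0.596, -0.535, -0.445]
wrist_force: [0.2, -1.1, 0.0]
width: 0.102
```

Run:
```python
from h import *
s,Rm=st();q=R.from_euler('x',-16.5,degrees=True).as_matrix()
S=ctrl.camera_model("side");W=ctrl.camera_model("wrist")
a=save("side","pics/s9.png");w=save("wrist","pics/w9.png");b=a[105:205,180:300]
o=cv2.resize(b,(480,400),interpolation=cv2.INTER_CUBIC)
piv=np.array([0,71,80.])
pts=np.array([[x,y,94] for x,y in((-80,-70),(80,-70),(80,70),(-80,70))])
d=cv2.resize(w,(320,240));e=np.zeros((400,800,3),np.uint8);e[:,:480]=o;e[:240,480:]=d
for p in pts:
    u=(proj(S,bw(piv+q@(p-piv)))-[180,105])*4;cv2.circle(e,tuple(int(v) for v in u),4,(0,0,255),1)
    u=proj(W,bw(piv+q@(p-piv)))*.625;cv2.circle(e,(int(u[0])+480,int(u[1])),3,(0,0,255),1)
cv2.imwrite('pics/z9.png',e)
```

```text
16.75 tcp [532.9 122.7  95.4] box [-57.  -64.4  95.4] F [ 0.2 -1.1  0. ] w 0.102 j [-0.58  0.56  0.11  2.06  0.35  0.66  0.9 ]
tool x [ 0.031 -0.282 -0.959] z [-0.101  0.954 -0.283]
```

View pics/z9.png

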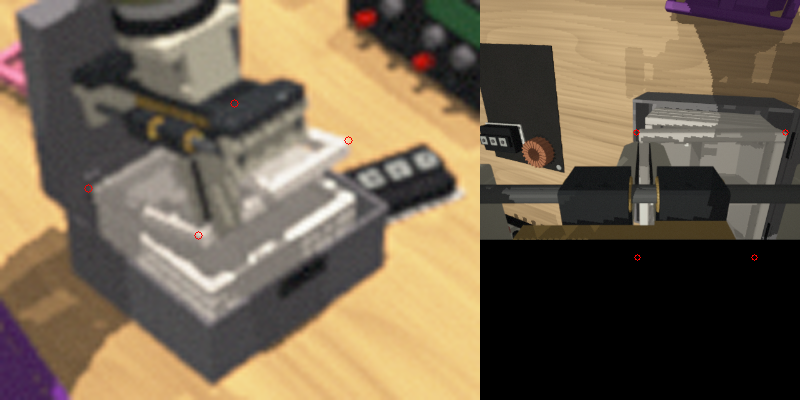

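The side view shows the tray tipped as predicted: the far-right corner mark (348,140) sits on the real corner, and the stack's rim is left below. The wrist force is about 0, so it has peeled. Now lift, then level and carry.

Run:
```python
from h import *
Rd=rot((0,0,-1),(0,1,0));P0=np.array([-57,-64.2,56]);piv=np.array([-57,71,80.])
q=R.from_euler('x',-16.5,degrees=True).as_matrix();p=piv+q@(P0-piv);Rq=B()@q@B().T@Rd
json.dump([bw(p).tolist(),Rq.tolist()],open('cmd.json','w'))
print('lift');plan([(bw(p+[0,0,z]),Rq,0) for z in(4,12,25,42,60,78,95,108,112)])
L=bw(p+[0,0,112]);F=np.array([575.5,-180.5,0])+B()@np.array([-57,-65.4,0]);F[2]=98;G=F.copy();G[2]=190
print(L,G)
def sm(u):return u*u*(3-2*u)
t=[]
for i in range(1,17):
    u=sm(i/16);v=min(1,max(0,(i-2)/10));a=-16.5*(1-sm(v));qq=R.from_euler('x',a,degrees=True).as_matrix()
    t.append((L+(G-L)*u,B()@qq@B().T@Rd,0))
print('carry');plan(t)
print('lower');plan([(F+[0,0,z],Rd,0) for z in(88,76,60,42,25,12,4,0)])
```

```text
lift
[-3.8, 0.0, -1.1, 0.0, 0.0, 0.0, 0.0]
[-11.5, 0.0, -3.4, 0.0, 0.0, 0.0, 0.0]
[-24.0, 0.0, -7.1, 0.0, 0.0, 0.0, 0.0]
[-40.3, 0.0, -11.9, 0.0, 0.0, 0.0, 0.0]
[-57.5, 0.0, -17.0, 0.0, 0.0, 0.0, 0.0]
[-74.8, 0.0, -22.2, 0.0, 0.0, 0.0, 0.0]
[-91.1, 0.0, -27.0, 0.0, 0.0, 0.0, 0.0]
[-103.6, 0.0, -30.7, 0.0, 0.0, 0.0, 0.0]
[-107.4, 0.0, -31.8, 0.0, 0.0, 0.0, 0.0]
[532.95351408 121.65161652 207.38720097] [ 525.64841346 -251.49985436  190.        ]
carry
[1.4, 0.5, -3.9, 0.0, 0.0, 0.0, 0.0]
[5.2, 2.0, -15.0, 0.0, 0.0, 0.0, 0.0]
[11.2, 4.3, -32.3, -0.0, -0.0081, -0.0, 0.0]
[19.0, 7.2, -54.7, -0.0, -0.0299, -0.0, 0.0]
[28.3, 10.7, -81.2, -0.0, -0.0622, -0.0, 0.0]
[38.6, 14.6, -110.8, -0.0, -0.1014, 0.0, 0.0]
[49.6, 18.8, -142.4, -0.0, -0.144, -0.0, 0.0]
[60.9, 23.1, -175.1, 0.0, -0.1866, 0.0, 0.0]
[72.3, 27.5, -207.7, 0.0, -0.2258, -0.0, 0.0]
[83.3, 31.6, -239.4, -0.0, -0.258, -0.0, 0.0]
[93.6, 35.5, -268.9, -0.0, -0.2799, 0.0, 0.0]
[102.8, 39.0, -295.4, -0.0, -0.288, -0.0, 0.0]
[110.6, 42.0, -317.8, -0.0, -0.288, -0.0, 0.0]
[116.6, 44.3, -335.1, -0.0, -0.288, -0.0, 0.0]
[120.5, 45.8, -346.2, -0.0, -0.288, -0.0, 0.0]
[121.9, 46.3, -350.2, -0.0, -0.288, -0.0, 0.0]
lower
[4.0, 0.0, 0.0, 0.0, 0.0, 0.0, 0.0]
[16.0, 0.0, 0.0, 0.0, 0.0, 0.0, 0.0]
[32.0, 0.0, 0.0, 0.0, 0.0, 0.0, 0.0]
[50.0, 0.0, 0.0, 0.0, 0.0, 0.0, 0.0]
[67.0, 0.0, 0.0, 0.0, 0.0, 0.0, 0.0]
[80.0, 0.0, 0.0, 0.0, 0.0, 0.0, 0.0]
[88.0, 0.0, 0.0, 0.0, 0.0, 0.0, 0.0]
[92.0, 0.0, 0.0, 0.0, 0.0, 0.0, 0.0]
```

>>> {"name": "carry_out", "arguments": {
  "motion": [
    [-3.8,0,-1.1,0,0,0,0],
    [-11.5,0,-3.4,0,0,0,0],
    [-24,0,-7.1,0,0,0,0],
    [-40.3,0,-11.9,0,0,0,0],
    [-57.5,0,-17,0,0,0,0],
    [-74.8,0,-22.2,0,0,0,0],
    [-91.1,0,-27,0,0,0,0],
    [-103.6,0,-30.7,0,0,0,0],
    [-107.4,0,-31.8,0,0,0,0],
    [-107.4,0,-31.8,0,0,0,0]
  ]
}}

```text
time_s: 18.1
tcp_pos: [532.8, 121.7, 207.4]
tool_rot: [-0.401, 0.595, -0.536, -0.445]
wrist_force: [-0.1, -0.2, -1.3]
width: 0.11
```

>>> {"name": "carry_out", "arguments": {
  "motion": [
    [1.4,0.5,-3.9,0,0,0,0],
    [5.2,2,-15,0,0,0,0],
    [11.2,4.3,-32.3,0,-0.0081,0,0],
    [19,7.2,-54.7,0,-0.0299,0,0],
    [28.3,10.7,-81.2,0,-0.0622,0,0],
    [38.6,14.6,-110.8,0,-0.1014,0,0],
    [49.6,18.8,-142.4,0,-0.144,0,0],
    [60.9,23.1,-175.1,0,-0.1866,0,0],
    [72.3,27.5,-207.7,0,-0.2258,0,0],
    [83.3,31.6,-239.4,0,-0.258,0,0],
    [93.6,35.5,-268.9,0,-0.2799,0,0],
    [102.8,39,-295.4,0,-0.288,0,0],
    [110.6,42,-317.8,0,-0.288,0,0],
    [116.6,44.3,-335.1,0,-0.288,0,0],
    [120.5,45.8,-346.2,0,-0.288,0,0],
    [121.9,46.3,-350.2,0,-0.288,0,0],
    [121.9,46.3,-350.2,0,-0.288,0,0]
  ]
}}

```text
time_s: 20.23
tcp_pos: [525.5, -251.1, 189.5]
tool_rot: [0.474, -0.525, 0.473, 0.526]
wrist_force: [-0.6, -0.5, 0.2]
width: 0.102
```

>>> {"name": "carry_out", "arguments": {
  "motion": [
    [4,0,0,0,0,0,0],
    [16,0,0,0,0,0,0],
    [32,0,0,0,0,0,0],
    [50,0,0,0,0,0,0],
    [67,0,0,0,0,0,0],
    [80,0,0,0,0,0,0],
    [88,0,0,0,0,0,0],
    [92,0,0,0,0,0,0],
    [92,0,0,0,0,0,0],
    [92,0,0,0,0,0,0]
  ]
}}

```text
time_s: 21.48
tcp_pos: [525.8, -251.6, 98.0]
tool_rot: [-0.474, 0.526, -0.473, -0.525]
wrist_force: [0.0, -0.0, -0.5]
width: 0.103
```

Run:
```python
from h import *
s,Rm=st();S=ctrl.camera_model("side");T=ctrl.camera_model("top");W=ctrl.camera_model("wrist")
a=save("side","pics/s10.png");b=save("top","pics/t10.png");w=save("wrist","pics/w10.png")
e=np.zeros((600,800,3),np.uint8)
e[:300,:400]=cv2.resize(a[130:280,240:440],(400,300),interpolation=cv2.INTER_CUBIC)
e[:300,400:]=cv2.resize(b[130:235,150:290],(400,300),interpolation=cv2.INTER_CUBIC)
e[300:,:400]=cv2.resize(w,(400,300))
e[300:,400:]=cv2.resize(a[80:200,160:320],(400,300),interpolation=cv2.INTER_CUBIC)
O=np.array([575.5,-180.5,0])
for x,y in((-80,-70),(80,-70),(80,70),(-80,70)):
    P=O+B()@np.array([x,y,136]);u=(proj(S,P)-[240,130])*2;cv2.circle(e,tuple(int(v) for v in u),4,(0,0,255),1);print((x,y),'side raw',proj(S,P).round(1),'wrist raw',proj(W,P).round(1),'top raw',proj(T,P).round(1))
    u=proj(W,P)/1.28;
    if u[1]<300: cv2.circle(e,(int(u[0]),int(u[1])+300),4,(0,0,255),1)
cv2.imwrite('pics/z10.png',e)
```

```text
21.48 tcp [ 525.8 -251.6   98. ] box [-103.1 -435.9   98. ] F [ 0.  -0.  -0.5] w 0.103 j [ 0.34  0.55  0.01  2.01 -0.01  0.58  2.03]
tool x [ 0.001  0.001 -1.   ] z [-0.104  0.995  0.001]
(-80, -70) side raw [319.9 249.6] wrist raw [253.4 211.5] top raw [337.6 202. ]
(80, -70) side raw [357.9 214.5] wrist raw [255.2 411.7] top raw [330.8 151.7]
(80, 70) side raw [316.7 186.6] wrist raw [442.5 411.8] top raw [286.8 156.9]
(-80, 70) side raw [278.  217.3] wrist raw [493.3 211.5] top raw [293.3 207.3]
```

The viewer limit is reached, so I'll check numerically: tray corners in the side, wrist and top pictures, plus lid and stack.

Run:
```python
from h import *
S=ctrl.camera_model("side");T=ctrl.camera_model("top");O=np.array([575.5,-180.5,0])
def white(f,x0,y0,x1,y1,v=120):
    im=cv2.imread(f);h=cv2.cvtColor(im,cv2.COLOR_BGR2HSV);m=((h[...,2]>v)&(h[...,1]<45)).astype(np.uint8)
    k=np.zeros_like(m);k[y0:y1,x0:x1]=m[y0:y1,x0:x1];k=cv2.morphologyEx(k,cv2.MORPH_OPEN,np.ones((2,2)))
    c=sorted(cv2.findContours(k,0,2)[0],key=cv2.contourArea)[-3:];return np.vstack(c).reshape(-1,2)
for nm,f,m,bx in(("side",'pics/s10_raw.png',S,(265,175,375,275)),("wrist",'pics/w10_raw.png',None,(200,190,511,262)),("top",'pics/t10_raw.png',T,(270,140,350,220))):
    p=white(f,*bx);print(nm,'L',p[p[:,0].argmin()],'R',p[p[:,0].argmax()],'T',p[p[:,1].argmin()],'B',p[p[:,1].argmax()])
# wrist near rim: rows of edges in columns
g=cv2.cvtColor(cv2.imread('pics/w10_raw.png'),cv2.COLOR_BGR2GRAY).astype(int)
for c in(310,350,400,440,480):
    d=np.diff(g[190:250,c]);i=np.argsort(-abs(d))[:5];print(c,sorted((int(k)+190,int(d[k])) for k in i))
# lid: side view predicted vs; stack top rim: bright extents in the side view
a=cv2.cvtColor(cv2.imread('pics/s10_raw.png'),cv2.COLOR_BGR2GRAY).astype(int)
b=cv2.cvtColor(cv2.imread('pics/s6_raw.png'),cv2.COLOR_BGR2GRAY).astype(int)
for th in(87,90,93):
    t=np.deg2rad(th);c,s_=np.cos(t),np.sin(t)
    print(th,[proj(S,bw([x,89-178*c+n*s_,70+178*s_+n*c])).round(1).tolist() for x in(-99,99) for n in(0,31)])
p=white('pics/s10_raw.png',185,110,285,200,100);print('stack',p.min(0),p.max(0))
for z in(80,94):print(z,[proj(S,bw([x,y,z])).round(1).tolist() for x,y in((-80,-70),(80,-70),(80,70),(-80,70))])
# column profile of tray stack at right rim middle: grey steps
for xr in(220,):
    print(a[90:130,xr].tolist())
```

```text
side L [281 219] R [359 204] T [312 200] B [319 251]
wrist L [255 214] R [491 218] T [338 207] B [256 262]
top L [289 157] R [336 171] T [323 153] B [295 206]
310 [(205, 71), (211, 29), (212, 27), (217, -63), (218, -26)]
350 [(204, 46), (205, 50), (211, 38), (219, -37), (220, -38)]
400 [(204, 35), (205, 40), (226, 13), (227, 13), (228, 12)]
440 [(205, -9), (211, 15), (212, 14), (226, 28), (228, -42)]
480 [(211, 14), (212, 10), (225, -13), (226, -15), (228, 11)]
87 [[191.3, 114.3], [184.7, 109.2], [241.0, 88.6], [234.4, 84.3]]
90 [[189.3, 112.8], [182.8, 108.3], [239.0, 87.4], [232.4, 83.5]]
93 [[187.3, 111.5], [181.0, 107.5], [237.0, 86.2], [230.5, 82.8]]
stack [188 111] [283 187]
80 [[232.4, 178.3], [268.5, 154.3], [239.4, 134.6], [203.3, 156.0]]
94 [[232.3, 175.0], [268.7, 151.0], [239.3, 131.3], [203.0, 152.8]]
[164, 157, 159, 157, 161, 158, 131, 77, 67, 68, 70, 66, 68, 72, 71, 72, 69, 71, 72, 69, 69, 75, 71, 73, 74, 69, 71, 72, 69, 70, 74, 71, 72, 69, 68, 72, 72, 67, 72, 70]
```

Run:
```python
from h import *
S=ctrl.camera_model("side");O=np.array([575.5,-180.5,0])
im=cv2.imread('pics/s10_raw.png');g=cv2.cvtColor(im,cv2.COLOR_BGR2GRAY).astype(int)
for x in(-40,-10,20,45,70):
    for pit in(0,3,-3):
        r=R.from_euler('y',pit,degrees=True).as_matrix();gp=np.array([-57,-65,136])
        P=lambda z:O+B()@(gp+r@(np.array([x,-70,z])-gp))
        print(x,pit,proj(S,P(136)).round(1),proj(S,P(122)).round(1))
    u=proj(S,O+B()@np.array([x,-70,136]));c=int(round(u[0]));r0=int(u[1])-10;print('   col',c,'row',r0,g[r0:r0+22,c].tolist())
s=[t for t in('s6','s10')]
A=cv2.imread('pics/top1_raw.png').astype(int);D=cv2.imread('pics/t10_raw.png').astype(int)
for n,(x,y) in dict(moda=(202,130),cap=(253,125),mouse=(373,242),meter=(404,220),driver=(107,240),toroid=(290,160),modb=(319,165)).items():
    d=abs(A[y-18:y+18,x-18:x+18]-D[y-18:y+18,x-18:x+18]).sum(2);print(n,int(d.mean()))
st()
```

```text
-40 0 [329.9 240.3] [329.  243.5]
-40 3 [329.9 240.5] [328.8 243.9]
-40 -3 [330.  240.1] [329.3 243.1]
   col 330 row 230 [64, 63, 59, 45, 45, 38, 36, 41, 56, 89, 112, 119, 119, 119, 122, 121, 117, 112, 81, 49, 29, 33]
-10 0 [337.2 233.5] [336.3 236.8]
-10 3 [337.  234.1] [335.9 237.5]
-10 -3 [337.4 233. ] [336.6 236.1]
   col 337 row 223 [122, 118, 105, 69, 38, 41, 64, 79, 75, 64, 84, 97, 100, 122, 129, 106, 70, 47, 30, 28, 30, 34]
20 0 [344.3 227. ] [343.3 230.3]
20 3 [344. 228.] [342.8 231.4]
20 -3 [344.6 226.1] [343.7 229.2]
   col 344 row 216 [187, 147, 126, 125, 126, 128, 133, 132, 132, 120, 89, 66, 69, 69, 69, 58, 46, 41, 42, 70, 108, 114]
45 0 [350.1 221.7] [349. 225.]
45 3 [349.6 223. ] [348.4 226.4]
45 -3 [350.4 220.4] [349.5 223.6]
   col 350 row 211 [180, 131, 126, 126, 130, 129, 131, 130, 125, 103, 82, 70, 66, 53, 78, 171, 224, 225, 191, 114, 63, 63]
70 0 [355.7 216.5] [354.5 219.8]
70 3 [355.1 218.1] [353.8 221.5]
70 -3 [356.2 214.9] [355.2 218.1]
   col 356 row 206 [164, 175, 197, 206, 218, 220, 223, 241, 248, 247, 225, 184, 179, 166, 109, 72, 57, 46, 40, 52, 76, 75]
moda 16
cap 4
mouse 141
meter 28
driver 78
toroid 99
modb 154
21.62 tcp [ 525.7 -251.6   98. ] box [-103.2 -435.9   98. ] F [ 0.2 -0.2 -0.6] w 0.1 j [ 0.34  0.55  0.01  2.01 -0.01  0.58  2.03]
tool x [ 0.001  0.001 -1.   ] z [-0.104  0.995  0.001]
```

Run:
```python
import cv2,numpy as np
im=cv2.imread('pics/s10_raw.png');h=cv2.cvtColor(im,cv2.COLOR_BGR2HSV)
for y in range(186,256,2):
    print(y,''.join('w' if h[y,x,1]>70 and h[y,x,2]>110 else ' .:-=+*#%@'[min(9,int(h[y,x,2])//26)] for x in range(270,372,1)))
```

```text
186 wwwwwwwwwwwwwwwwwwwwwwwwwwwwwwwwwwwwww:....:-wwwww--==--====-=============================wwwwwwwwwwww
188 wwwwwwwwwwwwwwwwwwwwwwwwwwwwwwwwwwww::.::::...-*@%--===========-==========================wwwwwwwwwwww
190 wwwwwwwwwwwwwwwwwwwwwwwwwwwwwwwww-.............-#%-:-====================================wwwwwwwwwwwww
192 wwwwwwwwwwwwwwwwwwwwwwwwwwwwwww:...............:++-::--===============++=++=============+wwwwwwwwwwwww
194 wwwwwwwwwwwwwwwwwwwwwwwwwwww:..:................::.::::--============+++++++++=+=====++=wwwwwwwwwwwwww
196 wwwwwwwwwwwwwwwwwwwwwwwww-::::....:....:.............::::---===+******+++++++++****#*=-wwwwwwwwwwwwwww
198 wwwwwwwwwwwwwwwwwwwwwww:..:::.....:......:--::::......:::::::-==+++****##*******++==--wwwwwwwwwwwwwwww
200 wwwwwwwwwwwwwwwwwwwwwww....::.........:-*%@%#+-:::.....:------------==========----::-=***#wwwwwwwwwwww
202 wwwwwwwwwwwwwwwwwwwwww-::..:...:.....:+%@@@@@@%#+-:... ..:----------------------::::+*****wwwwwwwwwwww
204 wwwwwwwwwwwwwwwwwwwwwww==-:...........:-+#%@@@@@@@#=:. .....:----=----------::... .=*****wwwwwwwwwwwww
206 wwwwwwwwwwwwwwwwwwwwwww*==
[... 1944 characters left out ...]
+*#*+==:-=+=========-.....::-=+==-:..:::-==-:::::::wwwwwww
244 ......................................:=+**%@@@@@#=+**+========-.........:-=-:::...:::-:::::-wwwwwwwww
246 ....................... .................:=+*#%@@%*+++========-:. ..........::::-==-:..:::-wwwwwwwwwww
248 .......................................... .-++*%@%#+=======--==-:............:-=+++===-wwwwwwwwwwwwww
250 ..................... ........................:=+**=:...:.:....:----:.. ...::::=+++=++#wwwwwwwwwwwwwww
252 ::.:......... ................ ................ .::...............:-=--:.....:=++++*%%wwwwwwwwwwwwwwww
254 ..::::::::................................... ............. ..... ...:-+*+-...:+**#%wwwwwwwwwwwwwwwwww
```

```bash
python3 -c "
from h import *
st();print(ctrl.job_done())"
```

```text
21.62 tcp [ 525.7 -251.6   98. ] box [-103.2 -435.9   98. ] F [ 0.2 -0.2 -0.6] w 0.1 j [ 0.34  0.55  0.01  2.01 -0.01  0.58  2.03]
tool x [ 0.001  0.001 -1.   ] z [-0.104  0.995  0.001]
the job is handed in; nothing more can be done
None
```

The job is done and handed in after 21.6 s: the lid stands upright and the top tray is held level over the middle of the mat. I folded the lid back, pinched the tray's right rim near its near-right corner, and tipped it about 16° about its left side to peel it off. Then I lifted it clear and carried it over.

**Final checks:**
- **Lid:** about 90.9° from the wrist camera after the last push. The final side view agrees.
- **Grip:** the fingers hold at about 9.5 mm on the 10 mm rim, with about 0.5 N of weight on the wrist.
- **Tray position:** the rim edges and corners I could see lie within 2–3 pixels of where a level tray should be, with its floor 100 mm above the mat over the mat's centre. That includes the far-right corner, though the gripper hides part of that area.
- **Under tray:** a picture during the peel showed the stack's rim left in place and the wrist force near zero.

**What went wrong or disagreed:**
- **Finger length:** the finger ends sit about 28 mm short of the reported TCP. My first lid push therefore met the outside of the lid's skirt at about 25 N, under the 40 N limit. I backed off, measured the offset and corrected for it.
- **Peel path:** three rows of the peel drifted sideways by up to about 2 mm, with at most 3 N of side force, and were corrected.
- **Last picture not viewed:** the viewer limit was reached, so the last checks are from pixel measurements only.
- **Other items:** in the pixel comparison, module_a and the capacitor look unchanged. The mouse, screwdriver, toroid and module_b areas differed, and the multimeter's slightly. I put that down to the arm, its shadow and the held tray but did not confirm it. I planned no contact with any of them.

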